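# Tighten a cam connector with a flat driver

## Robot

A 7-joint arm with a two-finger parallel gripper is mounted at the origin on a cart in front of the work surface, level with it; the furniture and walls round the work are solid. World frame = base frame: x ahead of the robot, y to its left, z up, the work surface at z = 0. Lengths are in m, angles in rad, forces in N, time in s.
With the tool pointing down it reaches from about 0.4 to 0.85 m from the base axis. Payload 6.9 kg.
Tool frame: the origin (TCP) lies midway between the tips of the shut fingers; the grasp point (between the pads) lies behind it (ctrl.pinch_z is the z of the grasp point in the tool frame, in m); z points along the fingers, y is the line along which they close (so a half turn about z gives the same grasp; the last joint's range is limited). The gripper opens to 85 mm and grips with 20 to 120 N. Pads are 22 mm wide; open, the fingers measure 114 mm over their backs; the gripper's body (76 mm by 85 mm) begins 54 mm behind the grasp point. The pads swing forward as they close: fully open they stand 13 mm farther back than shut.
Start: joints at [1.431, 0.507, -0.238, 1.5, 0.126, 1.149, -0.155], TCP at [0.152, -0.606, 0.231] pointing down, gripper open.
Joint ranges: [-3.08, 3.08], [-0.24, 2.05], [-1.43, 1.35], [0, 2.5], [-1.52, 4.66], [0.17, 1.96], [-2.89, 2.89]. Speed limits (rad/s): [2.39, 2.39, 3.14, 3.14, 3.14, 3.14, 3.14].

## Interface

Orientations are given as a unit quaternion [w, x, y, z].
In Python, from station import ctrl, get_state, vision, ticket, models gives the robot as it stands. Calls block until the motion is done:
- ctrl.movep(position, orientation): joint-space move of the TCP to a pose.
- ctrl.movel(position, frame=None, max_speed=0.15): straight line of the TCP; frame=None keeps the orientation; max_speed is the mean speed in m/s.
- ctrl.set_joints(angles): joint-space move.
- ctrl.ungrasp() and ctrl.close_gripper(force=None): open the fingers fully, or close them until they stop; force is the grip in N (None keeps the last).
- ctrl.pause(seconds).
- ctrl.ik(position, orientation): joint angles nearest the present ones, or None.
- get_state(): the state.
- vision.grab_frame(name): name is "side" or "top"; returns (picture, depth): 480x640x3 uint8, blue, green, red; 480x640 float32, m along the optical axis (not along the pixel's ray), 0 where there is no reading.
- vision.camera_info(name): a dict with "mtx" (3x3 intrinsics, pixels), "dist_coeffs" ([k1, k2, p1, p2, k3] as OpenCV has them; the pictures are not rectified), "R" (3x3) and "t" (3): a world point X has camera coordinates R X + t. Camera axes: x right, y down, z forward; pixel columns grow to the right and rows downward; lengths in m; the calibration is good to about 2 mm. A picture is of the moment at which its call begins. camera_info takes no time and is no camera call.
A pose or a line that the arm cannot do raises ctrl.Unreachable and nothing moves.
- ticket.close_job(): hands the job in; it is judged then, once.
Trained networks look in the newest picture that a camera, given by its name, has taken for a name from the list of things; names that differ only in an ending like _2 or _b are one class to them, and where a whole thing is asked for, a point or a joint stands for the part that bears it (a point fixed in the world has none). Each returns a list of dicts, best first, with "p" (0 to 1); they miss things now and then, are a little off and sometimes report something else, mostly with a low value. They report only what shows in the picture. A call takes as long as a camera call.
- models.recognise(camera, target): "point" ([column, row] in pixels, amid what is visible of it).
- models.masks_of(camera, target): "mask" (480x640 bool, what is visible of it) and "point" ([column, row] in pixels, amid what is visible of it).
The state is a dict: "time": time; "qpos": joint angles; "qd": joint speeds; "tau": joint torques, N m; "tcp_pos": TCP position; "eef_rot": TCP orientation; "contact_force": force on the tool from outside, world axes, zero at the start; "wrist_torque": the same for the moment, N m; "width": finger opening in m; "gripper_force": force on a finger pad.
Only numpy, scipy, OpenCV 4.12 (cv2) and the standard library are available. Lean on these libraries where they do the work, as an engineer would, in place of code of your own. Each camera call takes 0.05 s, during which the arm holds its last target. There are 200 camera calls.

## Task

The leg still stands off the end of the rail on the assembly board. Take the flat driver out of the rack, set its blade in the slot of the cam connector and, with the blade kept seated, turn the cam clockwise to its stop so that the leg is drawn up tight against the rail. Then put the driver back upright in its hole in the rack, and leave the glue bottle standing where it is.

Things in the scene. Friction and masses are not known exactly. Their poses are not given: they have to be found in the camera images.
- driver_handle (a point): Middle of the dark wooden handle of the flat driver, which stands in one of the rack's holes, blade down. z runs up the driver's axis, x along the blade's width. Driver 94 mm long, about 120 g. Handle from 30 mm below this point to 30 above it: a flattened oval, 34 mm wide along x, 26 thick along y, flat sides facing +y and -y. The blade's tip lies 64 mm below this point.
- driver_tip (a point): Tip of the driver's blade, on the driver's axis, same axes as the handle. The blade is steel, 14 mm wide along x and 3 mm thick along y (2.4 mm at the very tip); it runs into a round shank of 8 mm, and a brass ferrule of 14 mm diameter sits in the 7 mm below the handle.
- cam_slot (a point): Centre of the top face of the cam, a round steel disc of 34 mm diameter set flush in the top of the rail, 34 mm from the rail's end. z is up and is the axis it turns on; x runs along the slot, and turns with the cam. The slot crosses the whole disc through its centre: 5 mm wide, 8 mm deep, its upper edges bevelled to 9 mm wide.
- cam (a joint): Angle of the cam in rad: grows as it is turned clockwise seen from above, from 0 (fully open) to the stop at 1.5 (tight); it starts somewhere between 0.1 and 0.4. It turns stiffly (about 0.1 N m) and stays where it is left. The driver has about 0.2 rad of play in the slot.
- leg (a joint): How far the cam has drawn the leg towards the rail, in m: 0 with the cam open (6 mm gap), 0.006 with the leg tight against the rail. It follows the cam only; pushing the leg does not move it.
- leg_face (a point): Middle of the leg's face that looks at the end of the rail, 15 mm above the assembly board. The leg is a bar 150 x 40 x 30 mm lying on the board across the rail's end.
- board: Fixed plywood assembly board, 160 x 194 x 9 mm; origin on the bench top straight below the cam's axis, z up. The rail (70 x 120 x 28 mm, top 37 mm above the bench) lies along the board's y axis from y = -34 to +86 mm between two low battens; the leg lies across its -y end, top 39 mm above the bench. The slot lies along the board's x axis when the cam is at 0.
- rack: Fixed wooden tool rack, 56 x 136 x 40 mm high, length along its y axis; origin at the centre of its underside. Two bevelled holes of 19 mm diameter go right through it; a tool stands in its hole with its handle resting on the rack's top. (Overhead, between the robot and the work, a fixed lamp beam hangs 0.66 m above the bench, from about x 0.39, y 0.13 m to x 0.2, y -0.6 m.)
- rack_hole0 (a point): Centre of the mouth of the rack's hole at +36 mm along the rack's y axis, 40 mm above the bench.
- rack_hole1 (a point): Centre of the mouth of the rack's hole at -36 mm along the rack's y axis, 40 mm above the bench.
- awl_handle (a point): Middle of the handle of a bradawl, which hangs in the rack's other hole and is not needed. Slim round waisted handle, 28 mm at most in diameter and 54 mm long; its top is 27 mm above this point.
- glue_center (a point): Middle of the body (58 mm above the bench) of a white glue bottle, 55 mm in diameter and 168 mm tall with its tip, standing free close beside the board, before the end of the leg. It tips over easily.

How it is judged:
On the way, in this order (a step that is already met when the one before it is completed fails the run):
1. the driver's blade is seated in the cam's slot (horizontal distance between driver_tip and cam_slot below 0.006 m and z of driver_tip in the frame of cam_slot below -0.004 m and value of joint cam below 0.8 rad), for 0.1 s.
2. the cam is turned to its stop with the blade still seated in the slot (horizontal distance between driver_tip and cam_slot below 0.006 m and z of driver_tip in the frame of cam_slot below -0.003 m and value of joint cam above 1.3 rad), for 0.1 s.
At the end, for the whole second after the job is handed in: The cam is at its stop (1.3 rad or more of 1.5) and the leg is drawn up (its gap under 1 mm); the driver is back upright in its rack hole with its handle down on the rack (within 5 mm), released and at rest; the glue bottle stands (value of joint cam above 1.3 rad and value of joint leg above 0.005 m and angle between driver_handle's own z axis and vertical below 0.15 rad and height (world z) of driver_handle below 0.075 m and (horizontal distance between driver_handle and rack_hole0 below 0.012 m or horizontal distance between driver_handle and rack_hole1 below 0.012 m) and angle between glue_center's own z axis and vertical below 0.1 rad); the robot touches nothing.
It fails at once if the glue bottle is knocked over or shoved more than 30 mm (angle between glue_center's own z axis and vertical above 0.4 rad or distance of glue_center from where it was at the start of the episode above 0.03 m).
It fails at once if the fingers turn the cam in place of the driver (contact force between the fingers and cam above 2 N).
It also fails if it takes over 56 s, if anything falls off the work surface, if the arm or the gripper's body presses on something with over 40 N, if the wrist force passes 120 N, or if a joint passes its speed limit or range.

## Working session

There is one attempt and no reset: what is moved stays moved. The work goes in short steps, each a Python script; the robot and the scene stay as the last script left them, time stands still between calls to the robot, and variables do not carry over. Pictures are saved under pics/ and viewed, at most 10 in all, crops included, and the job is handed in when it is done.

```bash
ls; mkdir -p pics; python3 - <<'E'
from station import ctrl, get_state, vision, models
import cv2, numpy as np
s=get_state();print(s['time'],s['tcp_pos'],s['eef_rot'],s['width'],ctrl.pinch_z)
ims=[]
for c in("side","top"):
    im,d=vision.grab_frame(c);cv2.imwrite(f"pics/{c}0.png",im);np.savez(f"{c}0.npz",im=im,d=d)
    i=vision.camera_info(c);print(c,i)
    for n in("driver_handle","cam_slot","awl_handle","glue_center","rack","board","leg_face","rack_hole0"):
        print(n,[(np.round(r['point']),round(r['p'],2)) for r in models.recognise(c,n)[:3]])
E
```

```text
pics
0.0 [ 0.1518692  -0.60575173  0.23042722] [-8.89317380e-04  9.92456354e-01  1.22595157e-01 -1.47541588e-04] 0.08539392989306697 -0.0187
side {'mtx': array([[458.17152901,   0.        , 330.27870789],
       [  0.        , 458.17152901, 238.45103476],
       [  0.        ,   0.        ,   1.        ]]), 'dist_coeffs': array([-0.07698152,  0.        ,  0.        ,  0.        ,  0.        ]), 'R': array([[-0.99600216, -0.08835861, -0.01313226],
       [-0.0517984 ,  0.69103798, -0.72096008],
       [ 0.07277792, -0.71739756, -0.69285216]]), 't': array([0.47509911, 0.19101432, 0.7428317 ])}
driver_handle [(array([290., 203.]), 0.56)]
cam_slot [(array([291., 331.]), 0.84)]
awl_handle [(array([326., 202.]), 0.51)]
glue_center [(array([359., 271.]), 0.73), (array([291., 308.]), 0.71), (array([292., 334.]), 0.48)]
rack [(array([311., 221.]), 0.73), (array([359., 272.]), 0.19)]
board [(array([292., 349.]), 0.88)]
leg_face [(array([297., 307.]), 0.83)]
rack_hole0 [(array([312., 221.]), 0.74)]
top {'mtx': array([[492.20833628,   0.        , 318.20838222],
       [  0.        , 492.20833628, 239.91555808],
       [  0.        ,   0.        ,   1.        ]]), 'dist_coeffs': array([-0.0805647,  0.       ,  0.       ,  0.       ,  0.       ]), 'R': array([[ 5.35216751e-03, -9.99984972e-01,  1.18720671e-03],
       [-9.86751091e-01, -5.47384386e-03, -1.62149073e-01],
       [ 1.62153135e-01, -3.03628516e-04, -9.86765559e-01]]), 't': array([-0.18167399,  0.52787445,  0.85825017])}
driver_handle [(array([374., 210.]), 0.83)]
cam_slot []
awl_handle [(array([367., 249.]), 0.5)]
glue_center [(array([269., 290.]), 0.76)]
rack [(array([366., 233.]), 0.68)]
board [(array([215., 236.]), 0.78)]
leg_face [(array([240., 233.]), 0.57)]
rack_hole0 [(array([368., 233.]), 0.72)]
```

View pics/side0.png

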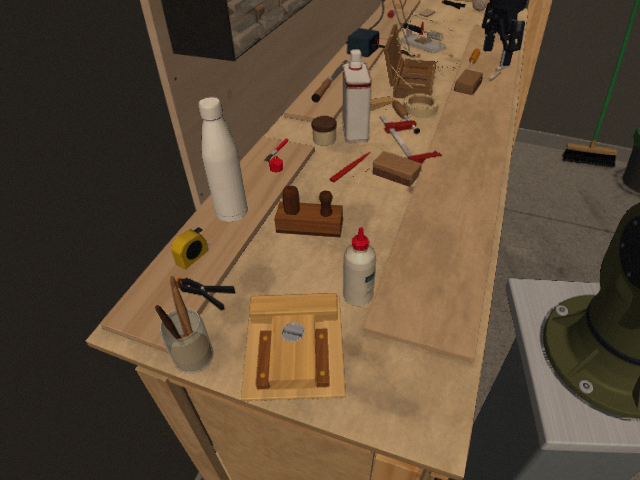

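View pics/top0.png

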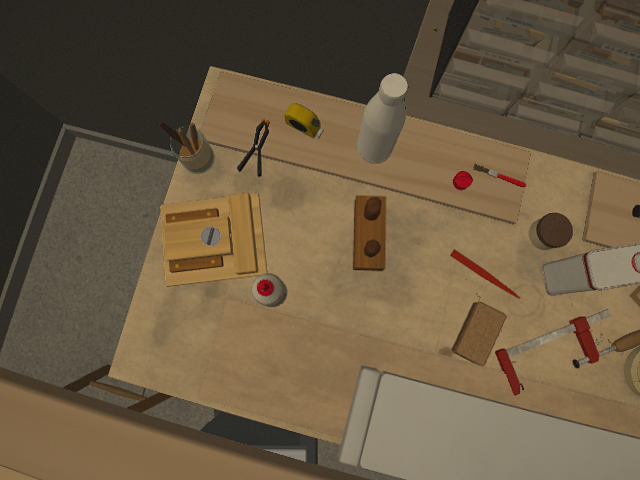

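```bash
cat > h.py <<'E'
import numpy as np, cv2
from station import ctrl, get_state, vision, models
def ray(c,px):
    i=vision.camera_info(c); u=cv2.undistortPoints(np.float64(px).reshape(-1,1,2),i['mtx'],i['dist_coeffs']).reshape(-1,2)
    d=np.c_[u,np.ones(len(u))]@i['R']; return -i['R'].T@i['t'],d      # d has unit optical-axis depth
def deproj(c,mask,depth):
    r,k=np.nonzero(mask&(depth>0)); o,d=ray(c,np.c_[k,r]); return o+d*depth[r,k][:,None]
def atz(c,px,z):
    o,d=ray(c,px); return o+d*((z-o[2])/d[:,2])[:,None]
def tri(a,b):
    (o1,d1),(o2,d2)=ray("side",a),ray("top",b)
    A=np.c_[d1[0],-d2[0]]; s=np.linalg.lstsq(A,o2-o1,rcond=None)[0]
    p,q=o1+s[0]*d1[0],o2+s[1]*d2[0]; return (p+q)/2,np.linalg.norm(p-q)
E
python3 - <<'E'
from h import *
for n in("driver_handle","awl_handle","glue_center","cam_slot","rack","leg_face","board"):
    P={}
    for c in("side","top"):
        z=np.load(c+"0.npz"); vision.grab_frame(c)
        m=models.masks_of(c,n)
        if not m: print(n,c,"none"); continue
        m=m[0]; p=deproj(c,m['mask'],z['d']); P[c]=m['point']
        np.save(f"{n}_{c}.npy",p)
        o="" 
        print(n,c,round(m['p'],2),np.round(m['point'],1),m['mask'].sum(),"med",np.median(p,0).round(4),"lo",np.percentile(p,3,0).round(4),"hi",np.percentile(p,97,0).round(4))
    if len(P)==2: print("   tri",*tri(P['side'],P['top']))
t=np.load("top0.npz");i=t['im'];s=np.load("side0.npz")['im']
f=lambda a,w,h:cv2.resize(a,(w,h),interpolation=cv2.INTER_CUBIC)
A=np.vstack([np.hstack([f(i[210:262,185:237],300,300),f(i[190:275,340:400],212,300),f(i[180:300,150:280],288,300)]),np.hstack([f(s[285:380,240:350],347,300),f(s[180:240,270:350],400,300),np.zeros((300,53,3),np.uint8)])])
cv2.imwrite("pics/crop1.png",A)
E
```

```text
driver_handle side 0.78 [290.1 202.7] 444 med [ 0.5798 -0.2658  0.076 ] lo [ 0.5656 -0.2804  0.0411] hi [ 0.5954 -0.2621  0.0998]
driver_handle top 0.51 [373.9 207.8] 323 med [ 0.5776 -0.274   0.0946] lo [ 0.5671 -0.2864  0.0487] hi [ 0.5953 -0.2631  0.0999]
   tri [ 0.58550144 -0.2800939   0.05725594] 0.0019423381551769356
awl_handle side 0.74 [327.  201.9] 257 med [ 0.5084 -0.2655  0.0774] lo [ 0.4986 -0.2768  0.0448] hi [ 0.5192 -0.2613  0.0934]
awl_handle top 0.5 [369.1 247.6] 219 med [ 0.5087 -0.2718  0.0889] lo [ 0.4993 -0.2826  0.0407] hi [ 0.5217 -0.2623  0.094 ]
   tri [ 0.50854603 -0.26869388  0.0733973 ] 0.004133352865805525
glue_center side 0.76 [361.  269.7] 2023 med [ 0.4341 -0.0742  0.0888] lo [ 0.4089 -0.0987  0.0057] hi [ 0.4594 -0.0656  0.1495]
glue_center top 0.58 [269.3 290.4] 872 med [ 0.4323 -0.0988  0.116 ] lo [ 0.4111 -0.1198  0.0594] hi [ 0.4564 -0.0728  0.1567]
   tri [ 0.43272494 -0.09355714  0.06940909] 0.0035705333108773754
cam_slot side 0.73 [291.2 333. ] 262 med [0.5361 0.0187 0.0354] lo [0.5226 0.0076 0.0277] hi [0.5504 0.0348 0.0377]
cam_slot top 0.73
[... 231 characters left out ...]
4.781e-01 -3.000e-01  4.000e-04] hi [ 0.6113 -0.2451  0.0412]
rack top 0.93 [367.7 235.5] 1861 med [ 0.5397 -0.2688  0.0383] lo [ 0.4797 -0.3018  0.0073] hi [ 0.6119 -0.2467  0.0419]
   tri [ 0.54383877 -0.2723712   0.01638129] 0.0031425743336186787
leg_face side 0.57 [297.9 307.1] 2145 med [ 0.5412 -0.0293  0.0375] lo [ 0.4711 -0.0579  0.0133] hi [ 0.6121 -0.0094  0.0399]
leg_face top 0.82 [243.3 235.1] 1869 med [ 0.5403 -0.0386  0.0373] lo [ 0.4721 -0.0615  0.0182] hi [ 0.6121 -0.0141  0.0406]
   tri [ 0.53828883 -0.03833476  0.02498948] 0.0038034895955645683
board side 0.89 [292.8 348.9] 10026 med [0.5314 0.0464 0.026 ] lo [ 0.4586 -0.0477  0.0065] hi [0.6089 0.1186 0.0391]
board top none
```

View pics/crop1.png

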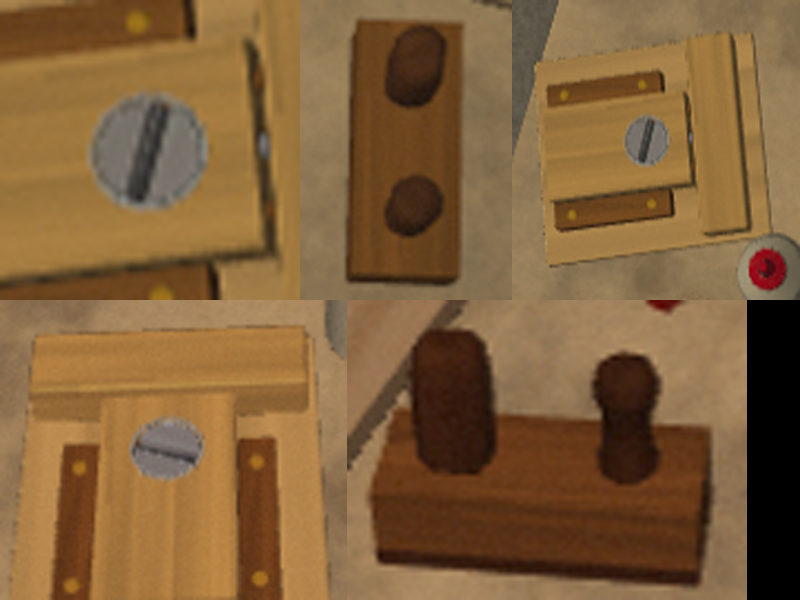

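```bash
python3 - <<'E'
from h import *
def pca(p):
    p=p[:,:2];c=p.mean(0);w,v=np.linalg.eigh(np.cov((p-c).T));a=np.degrees(np.arctan2(v[1,1],v[0,1]));return c.round(4),(a+90)%180-90,np.sqrt(w)
# slot
for c in("top","side"):
    im=np.load(c+"0.npz")['im'];vision.grab_frame(c)
    m=models.masks_of(c,"cam_slot")[0]['mask'].astype(np.uint8)
    ct=max(cv2.findContours(m,0,2)[0],key=cv2.contourArea)
    h=cv2.convexHull(ct).reshape(-1,2);E=atz(c,h,.037);
    (x,y),(w,hh),a=cv2.minAreaRect(np.float32(E[:,:2]*1000));print(c,"cam",x,y,w,hh)
    f=np.zeros_like(m);cv2.fillConvexPoly(f,h.astype(np.int32),1);f=cv2.erode(f,np.ones((3,3)))
    g=cv2.cvtColor(im,6);r,k=np.nonzero(f);v=g[r,k];th=cv2.threshold(v.reshape(-1,1),0,1,cv2.THRESH_OTSU)[0]
    s=v<th;print("slot",th,s.sum(),pca(atz(c,np.c_[k,r][s],.035)), "disc cen",pca(atz(c,np.c_[k,r],.037))[0])
for n in("driver_handle","awl_handle"):
    P=np.vstack([np.load(f"{n}_{c}.npy") for c in("top","side")])
    for lo,hi in((.05,.06),(.06,.07),(.07,.08),(.08,.09),(.09,.11)):
        q=P[(P[:,2]>lo)&(P[:,2]<hi)];(x,y),s,a=cv2.minAreaRect(np.float32(q[:,:2]*1000));print(n,lo,len(q),pca(q),"rect",x,y,s,a)
P=np.vstack([np.load(f"rack_{c}.npy") for c in("top","side")]);q=P[(abs(P[:,2]-.04)<.003)]
print("rack",np.median(q[:,2]),cv2.minAreaRect(np.float32(q[:,:2]*1000)),pca(q))
for c in("top","side"):
  q=np.load(f"leg_face_{c}.npy");q=q[abs(q[:,2]-.039)<.003];print("leg",cv2.minAreaRect(np.float32(q[:,:2]*1000)),pca(q))
q=np.load("glue_center_top.npy");print("glue",[pca(q[(q[:,2]>a)&(q[:,2]<a+.02)])[0] for a in(.06,.08,.1)], q[:,2].max())
# beam
z=np.load("top0.npz");p=deproj("top",np.arange(480)[:,None]*np.ones(640)>300,z['d']);p=p[(p[:,2]>.4)];print("beam",len(p),np.percentile(p[:,2],[2,50,98]),cv2.boxPoints(cv2.minAreaRect(np.float32(p[:,:2]))))
# kinematics fit
from scipy.optimize import least_squares
from scipy.spatial.transform import Rotation as R
rng=np.random.default_rng(0);Q=[];T=[]
while len(Q)<150:
    pos=rng.uniform([.1,-.65,.1],[.7,.25,.5]);r=R.from_rotvec(rng.normal(0,.5,3))*R.from_quat([1,0,0,0])*R.from_euler('z',rng.uniform(-3,3))
    o=r.as_quat();
    try:q=ctrl.ik(pos,o[[3,0,1,2]])
    except Exception as e: q=None
    if q is not None:Q.append(q);T.append(np.r_[pos,o])
Q=np.array(Q);T=np.array(T);np.savez("kin.npz",Q=Q,T=T);print("qstd",Q.std(0),get_state()['time'])
E
```

```text
top cam 537.10546875 21.85580825805664 31.991519927978516 33.82511520385742
slot 88.0 61 (array([0.5376, 0.0219]), np.float64(-11.84013786703656), array([0.00206081, 0.00871027])) disc cen [0.5371 0.0217]
side cam 535.9135131835938 21.73360252380371 31.02295684814453 31.093639373779297
slot 98.0 41 (array([0.5346, 0.0229]), np.float64(-9.549601549135105), array([0.00143588, 0.00795736])) disc cen [0.5357 0.022 ]
driver_handle 0.05 78 (array([ 0.5781, -0.2673]), np.float64(16.414211885236597), array([0.00470787, 0.01025563])) rect 579.3898315429688 -270.58203125 (31.806270599365234, 21.22670555114746) 28.517436981201172
driver_handle 0.06 84 (array([ 0.5771, -0.2671]), np.float64(16.623401026206068), array([0.00445589, 0.00983113])) rect 579.0477905273438 -269.4656677246094 (32.656700134277344, 18.67035484313965) 24.85834312438965
driver_handle 0.07 83 (array([ 0.5778, -0.267 ]), np.float64(16.531714002815164), array([0.00466724, 0.01002355])) rect 577.6397705078125 -269.46392822265625 (31.980060577392578, 20.63656234741211) 36.316978454589844
driver_handle 0.08 110 (array([ 0.5773, -
[... 1711 characters left out ...]
16), (147.6397705078125, 40.118896484375), 7.495558738708496) (array([ 0.5425, -0.0376]), np.float64(7.671999981549789), array([0.01125984, 0.04248681]))
leg ((543.008544921875, -34.39091873168945), (149.91184997558594, 45.1531982421875), 8.064387321472168) (array([ 0.5429, -0.0356]), np.float64(7.410768002052066), array([0.01136291, 0.04266425]))
glue [array([ 0.4218, -0.1131]), array([ 0.4225, -0.1121]), array([ 0.4334, -0.0968])] 0.16889386941632012
beam 42879 [0.69065409 0.69376715 0.75801876] [[ 0.302283   -0.34004354]
 [ 0.35336268 -0.3426888 ]
 [ 0.3683415  -0.05344737]
 [ 0.31726182 -0.05080211]]
qstd [0.67498635 0.34615333 0.62854666 0.47443872 0.86964217 0.47754582
 1.6566428 ] 2.5
```

```bash
cat > kin.py <<'E'
import numpy as np
from scipy.optimize import least_squares
from scipy.spatial.transform import Rotation as R
def fk(x,Q):
    """chain: 7 fixed (rotvec,trans) each followed by Rz(q), then the tool; returns frames"""
    x=x.reshape(8,6);n=len(Q);r=R.identity(n);p=np.zeros((n,3));out=[]
    for i in range(8):
        p=p+r.apply(x[i,3:]);r=r*R.from_rotvec(x[i,:3])
        out.append((p,r))
        if i<7:r=r*R.from_rotvec(np.c_[np.zeros((n,2)),Q[:,i]])
    return out
def res(x,Q,T):
    p,r=fk(x,Q)[-1];return np.r_[(p-T[:,:3]).ravel()*3,(r.inv()*R.from_quat(T[:,3:])).as_rotvec().ravel(),1e-5*x]
if __name__=="__main__":
    d=np.load("kin.npz");Q,T=d['Q'],d['T'];rng=np.random.default_rng(1);best=None
    h=np.pi/2
    for k in range(14):
        s=rng.choice([-1,1],7)
        x0=np.zeros((8,6));x0[:,3:]=rng.normal(0,.1,(8,3));x0[1:7,0]=h*s[:6];x0[7,:3]=rng.normal(0,1,3);x0[0,2]=rng.uniform(-3,3);x0[0,5]=.3
        x0[:,:3]+=rng.normal(0,.1,(8,3))
        f=least_squares(res,x0.ravel(),args=(Q,T),max_nfev=150)
        if best is None or f.cost<best.cost:best=f;print(k,f.cost,flush=True)
        if best.cost<1e-3:break
    np.save("kinx.npy",best.x);o=fk(best.x,np.array([[1.431,.507,-.238,1.5,.126,1.149,-.155]]))
    for p,r in o:print(p[0].round(3),"axis",r.apply([0,0,1])[0].round(3))
E
time python3 kin.py
```

```text
0 285.70835089907945
1 3.5550851531236942e-09
[-0.     0.    -0.171] axis [ 0. -0. -1.]
[-0.323 -0.045  0.244] axis [0.99  0.139 0.   ]
[ 0.01  -0.111  0.445] axis [-0.068  0.481 -0.874]
[ 0.53  -0.098  0.81 ] axis [0.934 0.34  0.114]
[ 0.095 -0.47   0.657] axis [-0.356  0.84   0.409]
[ 0.193 -0.589  0.591] axis [ 0.921  0.39  -0.   ]
[ 0.152 -0.606  0.55 ] axis [-0.     0.001  1.   ]
[ 0.152 -0.606  0.232] axis [ 0.    -0.001 -1.   ]
real	0m16.162s
user	1m0.678s
sys	0m0.091s
```

```bash
cat > plan.py <<'E'
from kin import *
X=np.load("kinx.npy")
LO=np.array([-3.08,-.24,-1.43,0,-1.52,.17,-2.89]);HI=np.array([3.08,2.05,1.35,2.5,4.66,1.96,2.89])
Q0=np.array([1.431,.507,-.238,1.5,.126,1.149,-.155])
def near(p,a,q,b):  # point on line (p,a) nearest to line (q,b)
    s=np.linalg.lstsq(np.c_[a,-b],q-p,rcond=None)[0];return p+s[0]*a,q+s[1]*b
def skel(q):
    F=[(p[0],r.apply([0,0,1])[0]) for p,r in fk(X,np.array([q]))]
    S=near(*F[0],*F[1])[0];E3,E4=near(*F[2],*F[3]);E5=near(*F[3],*F[4])[1];W5,W6=near(*F[4],*F[5]);P6,P7=near(*F[5],*F[6])
    return np.array([S,E3,E5,W5,P7,F[7][0]])
BA,BB=np.array([.39,.13,.675]),np.array([.2,-.6,.675])
def clear(q,full=False):
    K=skel(q);t=np.linspace(0,1,12)[:,None];u=np.linspace(-.06,1.05,60)[:,None]
    B=BA+u*(BB-BA);ds=[]
    for i in range(5):
        s=K[i]+t*(K[i+1]-K[i]);ds.append(np.linalg.norm(s[:,None]-B[None],axis=2).min())
    return ds if full else min(ds)
def pose(q):
    p,r=fk(X,np.array([q]))[-1];return p[0],r[0]
def ik(pos,yaw,seed,phi=None,wc=0.):
    """tool down; tool x axis at yaw in world"""
    tr=R.from_euler('z',yaw)*R.from_quat([1,0,0,0])
    def f(q):
        p,r=pose(q);return np.r_[(p-pos)*10,(r.inv()*tr).as_rotvec()*3,1e-3*(q-(seed if phi is None else phi))]
    s=least_squares(f,np.clip(seed,LO+.02,HI-.02),bounds=(LO+.01,HI-.01),max_nfev=60)
    p,r=pose(s.x);return s.x,np.linalg.norm(p-pos)+(r.inv()*tr).magnitude()
E
cat > scan.py <<'E'
from plan import *
print("start",skel(Q0).round(3).tolist(),np.round(clear(Q0,1),3))
rng=np.random.default_rng(0);D=np.radians
for nm,pos,yaw in(("rack",(.582,-.2755,.2),D(-7.5)),("cam0",(.5373,.022,.09),D(-12.5)),("cam1",(.5373,.022,.09),D(-85))):
  L=[]
  for k in range(40):
    for fl in (0,np.pi):
        q,e=ik(np.array(pos),yaw+fl,rng.uniform(LO,HI) if k else Q0)
        if e<1e-3:L.append((clear(q),fl,q,min((q-LO).min(),(HI-q).min())))
  L.sort(key=lambda a:-a[0]);print(nm,len(L))
  for c,fl,q,m in L[:14]:print(round(c,3),int(fl>0),round(m,2),q.round(2).tolist(),"elbow",skel(q)[1].round(2).tolist(),skel(q)[2].round(2).tolist())
E
time python3 scan.py
python3 - <<'E'
from h import *
z=np.load("top0.npz");p=deproj("top",np.arange(480)[:,None]*np.ones(640)>300,z['d']);p=p[p[:,2]>.4]
for y in(-.3,-.2,-.1,0,.1,.2):
    s=p[abs(p[:,1]-y)<.005]
    if len(s):print(y,s.min(0).round(3),s.max(0).round(3))
E
```

```text
start [[-0.0, 0.0, 0.244], [0.034, -0.279, 0.749], [0.016, -0.285, 0.747], [0.152, -0.606, 0.591], [0.152, -0.606, 0.591], [0.152, -0.606, 0.232]] [0.253 0.253 0.095 0.095 0.095]
rack 40
0.081 0 0.01 [1.05, 0.91, -1.42, 1.49, 0.9, 1.5, -2.06] elbow [0.22, -0.4, 0.6] [0.23, -0.41, 0.58]
0.081 0 0.01 [1.05, 0.91, -1.42, 1.49, 0.9, 1.5, -2.06] elbow [0.22, -0.4, 0.6] [0.23, -0.41, 0.58]
0.071 0 0.07 [-0.18, 0.88, 1.28, 1.5, -0.84, 1.39, -0.55] elbow [0.44, 0.07, 0.61] [0.43, 0.07, 0.63]
0.047 1 0.23 [1.0, 0.8, -1.2, 1.49, 0.75, 1.37, 1.2] elbow [0.22, -0.35, 0.65] [0.22, -0.36, 0.64]
0.044 1 0.26 [1.0, 0.79, -1.17, 1.49, 0.73, 1.36, 1.21] elbow [0.22, -0.35, 0.65] [0.22, -0.36, 0.64]
0.041 0 0.27 [0.99, 0.78, -1.16, 1.49, 0.72, 1.35, -1.92] elbow [0.22, -0.34, 0.66] [0.22, -0.36, 0.64]
0.036 0 0.83 [0.17, 0.59, 0.41, 1.5, -0.25, 1.11, -1.08] elbow [0.31, -0.06, 0.73] [0.3, -0.08, 0.73]
0.036 0 0.84 [0.12, 0.6, 0.51, 1.5, -0.31, 1.12, -1.02] elbow [0.32, -0.04, 0.72] [0.32, -0.06, 0.73]
0.035 0 0.81 [0.22, 0.57, 0.32, 1.5, -0.19, 1.1, -1.12] elbow [0.31, -0.07, 0.73] [0.3, -0.09, 0.73]
0
[... 2861 characters left out ...]
0.079 1 0.15 [0.63, 0.86, -1.28, 1.91, 0.92, 1.14, -0.93] elbow [0.35, -0.26, 0.62] [0.36, -0.27, 0.61]
0.064 1 0.37 [-0.66, 0.74, 0.98, 1.92, -0.78, 0.92, 0.8] elbow [0.31, 0.24, 0.67] [0.31, 0.22, 0.68]
0.059 1 0.41 [-0.64, 0.72, 0.94, 1.92, -0.75, 0.89, 0.76] elbow [0.31, 0.22, 0.68] [0.31, 0.21, 0.69]
0.055 1 0.45 [-0.63, 0.71, 0.9, 1.92, -0.72, 0.88, 0.74] elbow [0.31, 0.22, 0.68] [0.3, 0.2, 0.69]
0.035 1 0.58 [-0.5, 0.62, 0.65, 1.92, -0.52, 0.78, 0.53] elbow [0.3, 0.16, 0.72] [0.3, 0.14, 0.72]
-0.3 [ 0.307 -0.305  0.683] [ 0.336 -0.295  0.696]
-0.2 [ 0.313 -0.205  0.68 ] [ 0.361 -0.195  0.745]
-0.1 [ 0.326 -0.105  0.741] [ 0.352 -0.095  0.759]
real	0m12.237s
user	0m12.557s
sys	0m0.048s
```

```bash
python3 - <<'E'
from h import *
z=np.load("top0.npz");d=z['d']
for px in[(10,385),(10,430),(10,475),(100,410),(100,440),(100,475),(200,440),(200,475),(300,470),(300,478),(250,455),(350,420),(360,372),(372,374),(400,385),(400,430),(400,475),(500,405),(500,440),(500,475),(630,440),(630,475),(260,430),(290,450)]:
    o,r=ray("top",[px]);D=d[px[1],px[0]];print(px,round(float(D),3),(o+r[0]*D).round(3),z['im'][px[1],px[0]])
print(o)
E
```

```text
(10, 385) 0.17 [ 0.358 -0.068  0.756] [ 64  92 115]
(10, 430) 0.166 [ 0.343 -0.07   0.758] [ 70 102 127]
(10, 475) 0.185 [ 0.32  -0.056  0.734] [ 75 112 138]
(100, 410) 0.171 [ 0.35  -0.101  0.754] [43 62 76]
(100, 440) 0.167 [ 0.34  -0.103  0.757] [ 67 101 127]
(100, 475) 0.163 [ 0.329 -0.104  0.759] [ 75 106 132]
(200, 440) 0.17 [ 0.341 -0.137  0.753] [40 55 68]
(200, 475) 0.164 [ 0.33  -0.139  0.758] [ 73 105 132]
(300, 470) 0.165 [ 0.332 -0.173  0.757] [42 62 76]
(300, 478) 0.165 [ 0.329 -0.173  0.757] [ 75 108 134]
(250, 455) 0.169 [ 0.336 -0.155  0.754] [45 62 72]
(350, 420) 0.229 [ 0.336 -0.194  0.693] [109 131 140]
(360, 372) 0.234 [ 0.358 -0.199  0.692] [ 83  97 105]
(372, 374) 0.232 [ 0.358 -0.204  0.694] [114 135 143]
(400, 385) 0.233 [ 0.352 -0.218  0.692] [120 140 149]
(400, 430) 0.228 [ 0.332 -0.218  0.693] [118 138 147]
(400, 475) 0.225 [ 0.311 -0.217  0.693] [113 133 143]
(500, 405) 0.231 [ 0.343 -0.266  0.692] [117 136 146]
(500, 440) 0.229 [ 0.326 -0.266  0.691] [111 132 140]
(500, 475) 0.225 [ 0.31  -0.265  0.693] [110 129 138]
(630, 440) 0.227 [ 0.324 -0.33   0.694] [108 128 136]
(630, 475) 0.224 [ 0.308 -0.33   0.693] [105 122 130]
(260, 430) 1.216 [ 0.109 -0.036 -0.344] [41 46 43]
(290, 450) 0.882 [ 0.148 -0.13   0.   ] [ 96 108 113]
[ 0.38268509 -0.17852117  0.93270174]
```

```bash
cat > opt.py <<'E'
from plan import *
D=np.radians
# beam frame: along u, across v
U=(BB-BA)[:2]/np.linalg.norm((BB-BA)[:2]);V=np.array([-U[1],U[0]])
def boxd(P,lo,hi):
    L=np.c_[(P[:,:2]-BA[:2])@U,(P[:,:2]-BA[:2])@V,P[:,2]]
    return np.linalg.norm(np.maximum(np.maximum(lo-L,L-hi),0),axis=1)
LEN=np.linalg.norm((BB-BA)[:2])
def links(q,n=9):
    K=skel(q);t=np.linspace(0,1,n)[:,None];return [K[i]+t*(K[i+1]-K[i]) for i in range(5)]
BOT=np.array([.69,-.29]);BH=.27
def cl(q):
    out=[]
    for i,P in enumerate(links(q)):
        d=np.minimum(boxd(P,[-.03,-.022,.665],[LEN+.03,.022,.76]),boxd(P,[.28,-.057,.655],[LEN+.03,.057,.70]))
        out.append(d.min())
        if i>=3:
            P=P[P[:,2]<BH+.1];  # hand against bottle
            if len(P):out.append(np.maximum(np.hypot(np.linalg.norm(P[:,:2]-BOT,axis=1)-.04,np.maximum(P[:,2]-BH,0)).min()+.03,0))
    return np.array(out)
def rot(yaw,b): return R.from_euler('z',yaw)*R.from_quat([1,0,0,0])*R.from_euler('y',b)
PZ=-.0187
def solve(g,yaw,b,seed,wc=3.,hi=.13,ws=.02):
    """g: grasp point in world"""
    tr=rot(yaw,b);pos=np.array(g)-tr.apply([0,0,PZ])
    def f(q):
        p,r=pose(q);return np.r_[(p-pos)*30,(r.inv()*tr).as_rotvec()*10,ws*(q-seed),wc*np.maximum(hi-np.sort(cl(q))[:3],0)]
    x=seed
    for w in (wc,0):
        def f2(q):
            e=f(q)
            return e if w else np.r_[e[:6],ws*.02*(q-x)]
        x=least_squares(f2,np.clip(x,LO+.04,HI-.04),bounds=(LO+.03,HI-.03),max_nfev=40).x
    p,r=pose(x);return x,np.linalg.norm(p-pos)+(r.inv()*tr).magnitude(),cl(x).min()
RK=np.array([.582,-.2755]);CM=np.array([.5373,.022]);YD=D(-7.5);YS=D(-12.5);YE=D(-90)
GZ=.075;CZ=GZ-.006+.030
def route(fl):
    w=[(*RK,GZ+.06,YD),(*RK,GZ,YD),(*RK,GZ+.045,YD)]
    for s in np.linspace(.25,1,4):w.append((*(RK+s*(CM-RK)),CZ+.03,YD+s*(YS-YD)))
    w.append((*CM,CZ,YS))
    for y in np.linspace(YS,YE,5)[1:]:w.append((*CM,CZ,y))
    w.append((*CM,CZ+.03,YE))
    return [(x[:3],x[3]+fl) for x in w]
E
cat > run1.py <<'E'
from opt import *
import sys
from concurrent.futures import ProcessPoolExecutor
seeds={'neg':np.array([1.05,.91,-1.38,1.49,.9,1.5,-2.06]),'pos':np.array([-.18,.88,1.28,1.5,-.84,1.39,-.55])}
def job(a):
    k,fl,b=a;q=seeds[k].copy()
    tr=[];ok=True
    if fl:q[6]+=np.pi if q[6]<0 else -np.pi
    for g,y in route(fl):
        q,e,c=solve(g,y,b,q);tr.append((e,c,q));
    return a,tr
if __name__=="__main__":
    with ProcessPoolExecutor() as ex:
        for a,tr in ex.map(job,[(k,fl,b) for k in seeds for fl in(0,np.pi) for b in(-.5,-.25,0,.25,.5)]):
            print(a[0],int(a[1]>0),a[2],"err",max(t[0] for t in tr).round(3),"cl",[round(float(t[1]),3) for t in tr],"qstep",max(np.abs(tr[i+1][2]-tr[i][2]).max() for i in range(len(tr)-1)).round(2))
E
time python3 run1.py
python3 - <<'E'
from h import *
for c,a,b in(("top",(395,85),(378,150)),("side",(209,105),(228,205))):
    d=np.load(c+"0.npz")['d']
    for x in(a,b):
        o,r=ray(c,[x]);print(c,x,(o+r[0]*d[x[1],x[0]]).round(3))
E
```

```text
neg 0 -0.5 err 0.0 cl [0.04, 0.038, 0.038, 0.078, 0.144, 0.138, 0.136, 0.155, 0.13, 0.071, 0.004, 0.0, 0.0] qstep 0.56
neg 0 -0.25 err 0.0 cl [0.066, 0.049, 0.06, 0.106, 0.125, 0.116, 0.115, 0.135, 0.06, 0.0, 0.0, 0.0, 0.014] qstep 1.13
neg 0 0 err 0.0 cl [0.099, 0.099, 0.099, 0.086, 0.067, 0.054, 0.046, 0.057, 0.0, 0.129, 0.135, 0.135, 0.107] qstep 2.11
neg 0 0.25 err 0.0 cl [0.066, 0.094, 0.08, 0.046, 0.026, 0.0, 0.102, 0.129, 0.142, 0.156, 0.169, 0.179, 0.149] qstep 2.6
neg 0 0.5 err 0.12 cl [0.075, 0.09, 0.081, 0.04, 0.001, 0.032, 0.059, 0.043, 0.076, 0.129, 0.166, 0.207, 0.191] qstep 0.95
neg 1 -0.5 err 0.0 cl [0.075, 0.09, 0.081, 0.04, 0.012, 0.0, 0.0, 0.034, 0.063, 0.099, 0.13, 0.138, 0.13] qstep 0.29
neg 1 -0.25 err 0.0 cl [0.066, 0.094, 0.08, 0.046, 0.026, 0.012, 0.006, 0.036, 0.048, 0.067, 0.088, 0.11, 0.075] qstep 0.35
neg 1 0 err 0.0 cl [0.099, 0.099, 0.099, 0.086, 0.067, 0.054, 0.046, 0.077, 0.077, 0.077, 0.077, 0.077, 0.046] qstep 0.34
neg 1 0.25 err 0.0 cl [0.066, 0.049, 0.06, 0.106, 0.125, 0.116, 0.115, 0.135, 0.13, 0.118, 0.103, 0.084, 0.057] qstep 0.37
neg 1 0.5 err
[... 818 characters left out ...]
 0.215] qstep 0.69
pos 1 -0.25 err 0.0 cl [0.01, 0.015, 0.009, 0.024, 0.051, 0.07, 0.101, 0.129, 0.142, 0.156, 0.169, 0.178, 0.15] qstep 0.48
pos 1 0 err 0.0 cl [0.099, 0.099, 0.099, 0.089, 0.08, 0.089, 0.107, 0.13, 0.135, 0.135, 0.135, 0.135, 0.107] qstep 0.34
pos 1 0.25 err 0.0 cl [0.066, 0.049, 0.06, 0.106, 0.129, 0.132, 0.143, 0.163, 0.161, 0.147, 0.134, 0.121, 0.09] qstep 0.27
pos 1 0.5 err 0.0 cl [0.04, 0.038, 0.038, 0.078, 0.147, 0.14, 0.15, 0.167, 0.159, 0.152, 0.147, 0.138, 0.105] qstep 0.2
top (395, 85) [ 0.716 -0.288  0.278]
top (378, 150) [ 0.683 -0.284  0.097]
side (209, 105) [ 0.713 -0.276  0.277]
side (228, 205) [ 0.708 -0.253  0.066]
real	0m12.738s
user	0m45.246s
sys	0m0.135s
```

```bash
sed -i 's/^BOT=.*/BOT=np.array([.714,-.283]);BH=.29/' opt.py
cat > rrt.py <<'E'
from opt import *
from run1 import seeds
from concurrent.futures import ProcessPoolExecutor
CYL=[(np.array([.714,-.283]),.04,.29),(np.array([.433,-.095]),.03,.17),(np.array([.43,-.6]),.06,.25)]
def score(q):
    """clearance of the arm's centre lines (hand counted with its larger girth), m"""
    L=links(q,8);s=min(cl(q)[:1].min(),*(np.minimum(boxd(P,[-.03,-.022,.665],[LEN+.03,.022,.76]),boxd(P,[.28,-.057,.655],[LEN+.03,.057,.70])).min() for P in L))
    H=L[4]
    for c,r,h in CYL:s=min(s,np.hypot(np.maximum(np.linalg.norm(H[:,:2]-c,axis=1)-r-.0,0),np.maximum(H[:,2]-h,0)).min()+.015)
    s=min(s,min(P[:,2].min() for P in L[1:4])-.2+.08,L[4][-1,2]-.1+.08)
    return s
TH=.085
def free(a,b,th,st=.06):
    n=max(2,int(np.ceil(np.abs(b-a).max()/st))+1);return all(score(a+t*(b-a))>th for t in np.linspace(0,1,n)[1:])
def rrt(a,b,th,seed,N=2500):
    g=np.random.default_rng(seed);T=[[a],[b]];Pa=[[-1],[-1]];i=0
    for _ in range(N):
        s=LO+.05+g.random(7)*(HI-LO-.1)
        if g.random()<.3:s=(a+b)/2+g.normal(0,.5,7)
        s=np.clip(s,LO+.05,HI-.05);s[6]=a[6]+(b[6]-a[6])*g.random()
        def ext(i,s,greedy):
            k=int(np.argmin(np.linalg.norm(np.array(T[i])-s,axis=1)));q=T[i][k]
            while True:
                d=s-q;m=np.abs(d).max();n=s if m<.25 else q+d/m*.25
                if not free(q,n,th):return k,False
                T[i].append(n);Pa[i].append(k);k=len(T[i])-1;q=n
                if m<.25:return k,True
                if not greedy:return k,False
        n0=len(T[i]);k,_=ext(i,s,False)
        if len(T[i])>n0:
            k2,ok=ext(1-i,T[i][k],True)
            if ok:
                def back(j,k):
                    o=[]
                    while k>=0:o.append(T[j][k]);k=Pa[j][k]
                    return o
                A,B=back(i,k)[::-1],back(1-i,k2);P=A+B[1:]
                if i==1:P=P[::-1]
                for _ in range(150):
                    if len(P)<3:break
                    x,y=sorted(g.choice(len(P),2,replace=False))
                    if y-x>1 and free(P[x],P[y],th):P=P[:x+1]+P[y:]
                return P
        i=1-i
    return None
def job(a):
    k,fl,b,sd=a;q=seeds[k].copy()
    if fl:q[6]+=np.pi
    q,e,c=solve((*RK,.17),YD+fl,b,q)
    return a,rrt(Q0,q,min(TH,score(Q0)-.003,score(q)-.003),sd),score(q)
if __name__=="__main__":
    q=seeds['pos'].copy();print("start score",score(Q0))
    import run1
    for a in[('pos',0,-.1),('pos',0,-.15),('pos',0,-.2),('pos',0,-.25),('neg',np.pi,.15),('neg',np.pi,.25),('neg',np.pi,.3)]:
        _,tr=run1.job(a);print(a,[round(float(t[1]),3) for t in tr],[round(score(t[2]),3) for t in tr])
    best={}
    with ProcessPoolExecutor(4) as ex:
        for a,P,s in ex.map(job,[(k,fl,b,sd) for k,fl,b in(('pos',0,-.2),('neg',np.pi,.25)) for sd in range(4)]):
            c=None if P is None else sum(np.abs(np.diff(P,axis=0)).max(1));print(a,s,None if P is None else (len(P),c),flush=True)
            if c and (a[0] not in best or c<best[a[0]][0]):best[a[0]]=(c,P)
    for k,v in best.items():np.save(f"path_{k}.npy",v[1]);print(k,np.round(v[1],2).tolist())
E
time timeout 500 python3 rrt.py
```

```text
start score 0.045391428006337046
('pos', 0, -0.1) [0.106, 0.102, 0.106, 0.114, 0.096, 0.104, 0.119, 0.137, 0.143, 0.137, 0.132, 0.126, 0.096] [np.float64(0.094), np.float64(0.036), np.float64(0.081), np.float64(0.09), np.float64(0.09), np.float64(0.09), np.float64(0.09), np.float64(0.06), np.float64(0.06), np.float64(0.06), np.float64(0.06), np.float64(0.06), np.float64(0.09)]
('pos', 0, -0.15) [0.098, 0.092, 0.098, 0.127, 0.106, 0.113, 0.127, 0.146, 0.148, 0.14, 0.132, 0.124, 0.094] [np.float64(0.086), np.float64(0.037), np.float64(0.081), np.float64(0.091), np.float64(0.091), np.float64(0.091), np.float64(0.091), np.float64(0.061), np.float64(0.061), np.float64(0.061), np.float64(0.061), np.float64(0.061), np.float64(0.091)]
('pos', 0, -0.2) [0.09, 0.081, 0.09, 0.126, 0.118, 0.122, 0.135, 0.154, 0.153, 0.144, 0.133, 0.122, 0.092] [np.float64(0.077), np.float64(0.037), np.float64(0.072), np.float64(0.091), np.float64(0.091), np.float64(0.091), np.float64(0.091), np.float64(0.061), np.float64(0.061), np.float64(0.061), np.float64(0.061), np.float64(0.061), np.float64(0.091)]
('pos', 
[... 1789 characters left out ...]
0) 0.07489699495901894 (3, np.float64(1.527269118991009))
('neg', 3.141592653589793, 0.25, 1) 0.07489699495901894 (3, np.float64(1.296112934634119))
('neg', 3.141592653589793, 0.25, 2) 0.07489699495901894 (4, np.float64(1.367111097450815))
('neg', 3.141592653589793, 0.25, 3) 0.07489699495901894 (3, np.float64(1.6322088014754632))
pos [[1.43, 0.51, -0.24, 1.5, 0.13, 1.15, -0.16], [1.25, 1.08, 0.35, 1.23, 0.76, 1.09, -0.44], [1.03, 0.91, 0.57, 1.48, 0.61, 1.22, -0.4], [-0.13, 1.01, 1.25, 1.38, -0.79, 1.53, -0.62]]
neg [[1.43, 0.51, -0.24, 1.5, 0.13, 1.15, -0.16], [1.56, 0.77, -0.53, 1.56, 0.18, 1.36, 0.09], [0.92, 1.06, -1.39, 1.31, 0.92, 1.77, 1.09]]
real	0m17.626s
user	0m22.617s
sys	0m0.086s
```

```bash
cat > rrt2.py <<'E'
from rrt import *
B=-.15
def j2(a):
    Q1,qg,sd=a;return rrt(Q1,qg,.08,sd,3000)
if __name__=="__main__":
    g=np.random.default_rng(0);q=Q0.copy();esc=[q]
    for _ in range(25):
        c=[q]+[q+g.normal(0,.04,7) for _ in range(60)];s=[score(x) for x in c];q=c[int(np.argmax(s))]
        if max(s)>.1:break
    sc=[score(Q0+t*(q-Q0)) for t in np.linspace(0,1,15)];print("escape",q.round(3),np.round(sc,3),skel(q)[-2:].round(3).tolist())
    Q1=q;qs=seeds['pos'].copy();qg,e,c=solve((*RK,.15),YD,B,qs);print("goal",qg.round(3),score(qg),e)
    best=None
    with ProcessPoolExecutor(4) as ex:
        for P in ex.map(j2,[(Q1,qg,s) for s in range(8)]):
            if P is None:print("none");continue
            c=sum(np.abs(np.diff(P,axis=0)).max(1));print(len(P),c)
            if best is None or c<best[0]:best=(c,P)
    P=[Q0]+list(best[1]);np.save("path.npy",P)
    for a,b in zip(P,P[1:]):
        S=[score(a+t*(b-a)) for t in np.linspace(0,1,20)];print(b.round(2).tolist(),"min",round(min(S),3));
        for t in(0,.33,.67,1):print("   ",skel(a+t*(b-a))[[1,3,5]].round(2).tolist())
E
timeout 500 python3 rrt2.py
```

```text
escape [ 1.539  0.574 -0.115  1.545  0.214  1.142 -0.126] [0.045 0.052 0.058 0.064 0.071 0.078 0.085 0.092 0.099 0.107 0.114 0.121
 0.129 0.137 0.143] [[0.04, -0.639, 0.53], [-0.012, -0.607, 0.176]]
goal [-0.146  1.017  1.251  1.447 -0.84   1.45  -0.576] 0.0870558339842571 9.707638680554116e-12
4 3.466125785513511
5 4.605937660376766
4 5.678493055703086
4 4.679129949169615
5 2.6290554584241996
9 5.0621270519507995
6 5.332054624639092
5 4.842182487887356
[1.54, 0.57, -0.12, 1.55, 0.21, 1.14, -0.13] min 0.045
    [[0.03, -0.28, 0.75], [0.15, -0.61, 0.59], [0.15, -0.61, 0.23]]
    [[0.02, -0.29, 0.74], [0.12, -0.62, 0.57], [0.1, -0.61, 0.21]]
    [[0.01, -0.3, 0.74], [0.08, -0.63, 0.55], [0.04, -0.61, 0.19]]
    [[0.0, -0.31, 0.73], [0.04, -0.64, 0.53], [-0.01, -0.61, 0.18]]
[1.36, 0.76, 0.18, 1.32, 0.8, 1.19, -0.25] min 0.113
    [[0.0, -0.31, 0.73], [0.04, -0.64, 0.53], [-0.01, -0.61, 0.18]]
    [[0.03, -0.34, 0.71], [0.04, -0.67, 0.51], [-0.09, -0.65, 0.18]]
    [[0.05, -0.37, 0.69], [0.05, -0.7, 0.5], [-0.15, -0.7, 0.2]]
    [[0.08, -0.39, 0.66], [0.06, -0.73, 0.48], [-0.21, -0.75, 
[... 279 characters left out ...]
-0.48, 0.55], [0.0, -0.73, 0.27], [-0.3, -0.63, 0.1]]
[0.28, 0.98, 1.05, 1.52, -0.17, 1.41, -0.49] min 0.084
    [[0.08, -0.48, 0.55], [0.0, -0.73, 0.27], [-0.3, -0.63, 0.1]]
    [[0.24, -0.42, 0.56], [0.17, -0.7, 0.31], [-0.12, -0.6, 0.13]]
    [[0.38, -0.3, 0.56], [0.34, -0.62, 0.36], [0.06, -0.55, 0.15]]
    [[0.46, -0.14, 0.56], [0.47, -0.5, 0.43], [0.23, -0.47, 0.17]]
[-0.15, 1.02, 1.25, 1.45, -0.84, 1.45, -0.58] min 0.087
    [[0.46, -0.14, 0.56], [0.47, -0.5, 0.43], [0.23, -0.47, 0.17]]
    [[0.48, -0.07, 0.56], [0.53, -0.44, 0.45], [0.35, -0.42, 0.14]]
    [[0.49, -0.0, 0.55], [0.59, -0.36, 0.47], [0.47, -0.36, 0.13]]
    [[0.49, 0.07, 0.55], [0.63, -0.28, 0.49], [0.58, -0.28, 0.13]]
```

```bash
cat > rrt3.py <<'E'
import rrt as RR
from rrt import *
from scipy.spatial import cKDTree
from concurrent.futures import ProcessPoolExecutor
C=np.load("cloud.npy");TR=cKDTree(C);B=-.15
def score(q):
    L=links(q,8)
    s=min(np.minimum(boxd(P,[-.03,-.022,.665],[LEN+.03,.022,.76]),boxd(P,[.28,-.057,.655],[LEN+.03,.057,.70])).min() for P in L)
    s=min(s,TR.query(L[4])[0].min()+.01,TR.query(np.vstack(L[1:4]))[0].min())
    H=np.vstack(L[3:]);s=min(s,H[:,0].min()-.05+.08,L[4][-1,2]-.13+.08,np.vstack(L[2:4])[:,2].min()-.3+.08)
    return s
RR.score=score
def j2(a):
    Q1,qg,sd=a;return rrt(Q1,qg,.08,sd,6000)
if __name__=="__main__":
    g=np.random.default_rng(0);q=Q0.copy();print("start",score(Q0))
    for _ in range(40):
        c=[q]+[q+g.normal(0,.03,7) for _ in range(60)];s=[score(x) for x in c];q=c[int(np.argmax(s))]
        if max(s)>.09:break
    print("escape",q.round(3),np.round([score(Q0+t*(q-Q0)) for t in np.linspace(0,1,9)],3))
    qg,e,c=solve((*RK,.19),YD,B,seeds['pos'].copy());print("goal",qg.round(3),score(qg),e)
    best=None
    with ProcessPoolExecutor(4) as ex:
        for P in ex.map(j2,[(q,qg,s) for s in range(12)]):
            if P is None:print("none");continue
            c=sum(np.abs(np.diff(P,axis=0)).max(1));print(len(P),c.round(2),end=" ",flush=True)
            if best is None or c<best[0]:best=(c,P)
    P=[Q0]+list(best[1]);np.save("path.npy",P)
    for a,b in zip(P,P[1:]):
        S=[score(a+t*(b-a)) for t in np.linspace(0,1,30)];print(b.round(2).tolist(),"min",round(min(S),3));
        for t in(.33,.67,1):print("   ",skel(a+t*(b-a))[[1,3,5]].round(2).tolist())
E
cat > cloud.py <<'E'
from h import *
from plan import skel,Q0
P=np.vstack([deproj(c,np.ones((480,640),bool),np.load(c+"0.npz")['d']) for c in("top","side")])
P=P[(P[:,2]>.025)&(P[:,2]<.62)&(abs(P[:,0]-.4)<.6)&(abs(P[:,1]+.25)<.75)]
K=skel(Q0);t=np.linspace(0,1,20)[:,None];S=np.vstack([K[i]+t*(K[i+1]-K[i]) for i in range(5)]+[np.c_[np.zeros((10,2)),np.linspace(0,.24,10)]])
from scipy.spatial import cKDTree
P=P[cKDTree(S).query(P)[0]>.14]
v,i,n=np.unique((P/.015).astype(int),axis=0,return_index=True,return_counts=True);P=P[i[n>2]];np.save("cloud.npy",P)
H={}
for x in np.arange(-.2,1,.1):print(round(x,1),[int(100*max([0,*P[(abs(P[:,0]-x-.05)<.05)&(abs(P[:,1]-y-.05)<.05),2]])) for y in np.arange(-1,.5,.1)])
E
python3 cloud.py; timeout 550 python3 rrt3.py
```

```text
-0.2 [0, 0, 0, 0, 0, 0, 0, 0, 0, 0, 0, 0, 0, 0, 0]
-0.1 [0, 0, 0, 0, 0, 0, 0, 0, 0, 0, 0, 0, 0, 0, 0]
0.0 [5, 0, 0, 0, 0, 0, 0, 0, 0, 0, 0, 0, 0, 0, 0]
0.1 [5, 5, 0, 0, 0, 0, 0, 0, 0, 0, 0, 0, 0, 0, 0]
0.2 [3, 3, 2, 0, 2, 0, 0, 0, 0, 0, 0, 0, 0, 0, 0]
0.3 [14, 14, 2, 2, 3, 3, 0, 0, 0, 0, 0, 0, 0, 0, 0]
0.4 [0, 0, 20, 21, 3, 3, 3, 4, 14, 16, 3, 3, 0, 0, 0]
0.5 [4, 4, 16, 35, 42, 0, 4, 10, 0, 4, 3, 3, 0, 0, 0]
0.6 [24, 24, 24, 0, 46, 57, 57, 22, 0, 3, 17, 0, 0, 0, 0]
0.7 [0, 0, 24, 24, 26, 31, 49, 27, 8, 3, 16, 0, 0, 0, 0]
0.8 [0, 0, 0, 0, 0, 0, 44, 47, 51, 51, 0, 0, 0, 0, 0]
0.9 [0, 0, 0, 0, 0, 0, 0, 0, 0, 40, 30, 16, 13, 9, 0]
start 0.045391428006337046
escape [ 1.498  0.606 -0.2    1.526  0.131  1.194 -0.132] [0.045 0.055 0.064 0.072 0.08  0.088 0.096 0.104 0.111]
goal [-0.152  1.     1.316  1.399 -0.835  1.535 -0.576] 0.05556646365252325 2.0919468185536777e-11
none
8 4.97 10 6.03 11 11.79 10 6.08 10 6.37 10 4.66 11 4.93 12 7.72 none
9 7.38 8 3.45 [1.5, 0.61, -0.2, 1.53, 0.13, 1.19, -0.13] min 0.045
    [[0.03, -0.3, 0.74], [0.14, -0.62, 0.57], [0.13, -0.6, 0.21]]
    [[0.02, -0.31,
[... 1203 characters left out ...]
, -0.22, 0.51], [0.48, -0.55, 0.33], [0.17, -0.58, 0.16]]
    [[0.49, -0.1, 0.53], [0.53, -0.42, 0.32], [0.21, -0.42, 0.15]]
    [[0.48, 0.0, 0.56], [0.54, -0.28, 0.31], [0.22, -0.26, 0.16]]
[-0.4, 0.97, 1.15, 1.23, -0.6, 1.47, -0.55] min 0.079
    [[0.48, 0.06, 0.56], [0.62, -0.24, 0.38], [0.36, -0.25, 0.14]]
    [[0.46, 0.13, 0.57], [0.69, -0.16, 0.46], [0.52, -0.21, 0.15]]
    [[0.44, 0.18, 0.57], [0.74, -0.06, 0.54], [0.67, -0.13, 0.19]]
[-0.15, 1.0, 1.32, 1.4, -0.83, 1.53, -0.58] min 0.056
    [[0.46, 0.15, 0.57], [0.71, -0.14, 0.53], [0.64, -0.18, 0.18]]
    [[0.47, 0.11, 0.56], [0.68, -0.21, 0.53], [0.61, -0.23, 0.18]]
    [[0.48, 0.07, 0.56], [0.63, -0.28, 0.53], [0.58, -0.28, 0.17]]
```

```bash
cat > rrt4.py <<'E'
import rrt3
from rrt3 import *
def smooth(P,th,seed,N=250):
    g=np.random.default_rng(seed);P=[np.array(p) for p in P]
    for _ in range(N):
        i,j=sorted(g.integers(0,len(P)-1,2));
        if i==j:continue
        a=P[i]+g.random()*(P[i+1]-P[i]);b=P[j]+g.random()*(P[j+1]-P[j])
        if free(a,b,th):P=P[:i+1]+[a,b]+P[j+1:]
    # drop needless vertices
    k=1
    while k<len(P)-1:
        if free(P[k-1],P[k+1],th):P.pop(k)
        else:k+=1
    return P
def j4(a):
    q1,qg,sd,th=a;P=rrt(q1,qg,th,sd,3000)
    return None if P is None else smooth(P,th,sd)
if __name__=="__main__":
    q1=np.array([1.498,.606,-.2,1.526,.131,1.194,-.132])
    for k,fl,b in(("pos",0,-.12),("neg",np.pi,.2)):
        qs=seeds[k].copy();qs[6]+=fl
        qg,e,c=solve((*RK,.165),YD+fl,b,qs,hi=.2);th=min(.08,score(qg)-.002);print(k,"goal",qg.round(3),score(qg),c,e)
        best=None
        with ProcessPoolExecutor(4) as ex:
            for P in ex.map(j4,[(q1,qg,s,th) for s in range(16 if fl==0 else 4)]):
                if P is None:continue
                c=sum(np.abs(np.diff(P,axis=0)).max(1));print(len(P),c.round(2),end=" ",flush=True)
                if best is None or c+.15*len(P)<best[0]:best=(c+.15*len(P),P)
        P=[Q0]+list(best[1]);np.save(f"path_{k}.npy",P);print()
        for a,b_ in zip(P,P[1:]):
            print(b_.round(2).tolist(),"min",round(min(score(a+t*(b_-a)) for t in np.linspace(0,1,30)),3))
            for t in(.5,1):print("   ",skel(a+t*(b_-a))[[1,3,5]].round(2).tolist())
E
time timeout 400 python3 rrt4.py
```

```text
pos goal [-0.162  1.018  1.314  1.459 -0.881  1.475 -0.539] 0.055856718508075734 0.10836038295029907 2.606656042840878e-09
7 3.92 7 3.09 7 2.77 6 2.6 6 2.13 7 3.23 7 2.28 8 3.05 8 2.78 9 1.91 6 1.93 9 2.03 8 2.77 8 4.22 8 3.75 6 2.76 
[1.5, 0.61, -0.2, 1.53, 0.13, 1.19, -0.13] min 0.045
    [[0.03, -0.3, 0.73], [0.13, -0.63, 0.55], [0.12, -0.6, 0.2]]
    [[0.02, -0.33, 0.72], [0.1, -0.64, 0.52], [0.08, -0.59, 0.16]]
[1.17, 0.91, 0.4, 1.07, -0.37, 1.41, -0.3] min 0.054
    [[0.09, -0.39, 0.66], [0.11, -0.73, 0.49], [0.12, -0.65, 0.14]]
    [[0.17, -0.42, 0.6], [0.17, -0.78, 0.47], [0.18, -0.72, 0.12]]
[1.06, 0.92, 0.48, 1.1, -0.41, 1.42, -0.32] min 0.054
    [[0.2, -0.41, 0.6], [0.19, -0.78, 0.47], [0.2, -0.7, 0.12]]
    [[0.22, -0.41, 0.59], [0.22, -0.77, 0.47], [0.22, -0.69, 0.11]]
[-0.02, 1.0, 1.27, 1.43, -0.87, 1.47, -0.52] min 0.055
    [[0.41, -0.24, 0.57], [0.46, -0.6, 0.46], [0.41, -0.53, 0.11]]
    [[0.49, 0.01, 0.56], [0.59, -0.36, 0.5], [0.55, -0.34, 0.15]]
[-0.1, 1.01, 1.3, 1.45, -0.88, 1.47, -0.53] min 0.053
    [[0.49, 0.03, 0.55], [0.6, -0.34, 0.5], [0.56, -0.32, 0.15]]
[... 674 characters left out ...]
0.53, 0.47], [0.35, -0.45, 0.13]]
    [[0.26, -0.41, 0.55], [0.62, -0.3, 0.5], [0.53, -0.27, 0.15]]
[0.99, 1.01, -1.35, 1.41, 0.83, 1.68, 1.0] min 0.044
    [[0.26, -0.41, 0.55], [0.62, -0.3, 0.5], [0.54, -0.27, 0.15]]
    [[0.26, -0.41, 0.55], [0.63, -0.3, 0.5], [0.54, -0.27, 0.15]]
[0.98, 1.02, -1.36, 1.4, 0.85, 1.69, 1.02] min 0.044
    [[0.27, -0.41, 0.55], [0.63, -0.3, 0.5], [0.54, -0.27, 0.15]]
    [[0.27, -0.41, 0.55], [0.63, -0.29, 0.5], [0.55, -0.27, 0.15]]
[0.94, 1.05, -1.39, 1.36, 0.93, 1.7, 1.08] min 0.044
    [[0.28, -0.41, 0.54], [0.64, -0.29, 0.5], [0.56, -0.27, 0.15]]
    [[0.29, -0.41, 0.53], [0.65, -0.28, 0.5], [0.58, -0.28, 0.15]]
real	0m13.728s
user	0m45.533s
sys	0m0.167s
```

```bash
sed -i 's/^C=np.load("cloud.npy");/C=np.load("cloud.npy");C=C[~((abs(C[:,0]-.545)<.075)\&(abs(C[:,1]+.275)<.04)\&(C[:,2]<.11))];/; s/L\[4\]\[-1,2\]-.13+.08/L[4][-1,2]-.145+.08/' rrt3.py
sed -i 's/if fl==0 else 4/if fl==0 else 1/; s/P=smooth/P=smooth/; s/("neg",np.pi,.2))/)/; s/range(16/range(40/; s/RK,.165/RK,.175/' rrt4.py; time timeout 400 python3 rrt4.py
```

```text
pos goal [-0.161  1.005  1.314  1.447 -0.867  1.486 -0.549] 0.06424589025812175 0.10836073643190643 3.2310230312629164e-08
10 4.32 11 3.39 9 4.95 11 1.95 8 2.58 12 2.16 11 3.81 12 6.64 10 2.77 11 5.01 7 2.0 8 2.14 7 2.04 6 3.02 8 3.02 8 4.08 10 2.02 11 4.42 12 3.34 9 2.08 9 4.8 9 3.35 8 3.29 10 4.66 8 2.53 8 2.73 12 3.15 7 2.22 10 2.07 9 3.51 6 3.59 9 2.77 6 2.68 9 2.54 12 9.26 11 4.4 10 2.66 13 4.83 9 1.95 
[1.5, 0.61, -0.2, 1.53, 0.13, 1.19, -0.13] min 0.045
    [[0.03, -0.3, 0.73], [0.13, -0.63, 0.55], [0.12, -0.6, 0.2]]
    [[0.02, -0.33, 0.72], [0.1, -0.64, 0.52], [0.08, -0.59, 0.16]]
[1.23, 0.9, 0.1, 1.08, 0.42, 1.05, -0.31] min 0.063
    [[0.08, -0.39, 0.67], [0.15, -0.72, 0.49], [0.07, -0.73, 0.14]]
    [[0.15, -0.43, 0.61], [0.21, -0.77, 0.46], [0.08, -0.87, 0.14]]
[1.0, 1.02, 0.34, 0.94, 0.43, 1.04, -0.4] min 0.062
    [[0.2, -0.43, 0.58], [0.28, -0.78, 0.44], [0.12, -0.89, 0.14]]
    [[0.26, -0.42, 0.54], [0.34, -0.77, 0.42], [0.17, -0.92, 0.14]]
[0.68, 1.02, 0.64, 1.09, 0.12, 1.16, -0.45] min 0.062
    [[0.32, -0.37, 0.55], [0.41, -0.72, 0.41], [0.22, -0.84, 0.13]]
    [[0.38, -0.31, 0.55], [0.47, -0.66, 0.41], [0.27, -0.76, 0.13]]
[-0.01, 0.98, 1.27, 1.49, -0.62, 1.45, -0.52] min 0.063
    [[0.46, -0.16, 0.56], [0.54, -0.52, 0.45], [0.36, -0.57, 0.14]]
    [[0.48, 0.0, 0.57], [0.57, -0.37, 0.5], [0.45, -0.37, 0.16]]
[-0.15, 0.99, 1.3, 1.45, -0.79, 1.48, -0.54] min 0.063
    [[0.48, 0.03, 0.56], [0.59, -0.33, 0.51], [0.5, -0.33, 0.16]]
    [[0.48, 0.07, 0.56], [0.61, -0.29, 0.52], [0.55, -0.29, 0.16]]
[-0.16, 1.0, 1.31, 1.45, -0.87, 1.49, -0.55] min 0.064
    [[0.48, 0.07, 0.56], [0.62, -0.28, 0.52], [0.57, -0.28, 0.16]]
    [[0.48, 0.07, 0.55], [0.62, -0.28, 0.51], [0.58, -0.28, 0.16]]
real	0m30.950s
user	1m51.879s
sys	0m0.119s
```

```bash
cat > man.py <<'E'
from rrt3 import *
def comp(q):
    L=links(q,10);b=[round(float(np.minimum(boxd(P,[-.03,-.022,.665],[LEN+.03,.022,.76]),boxd(P,[.28,-.057,.655],[LEN+.03,.057,.70])).min()),3) for P in L]
    return b,[round(float(TR.query(P)[0].min()),3) for P in L[1:]]
if __name__=="__main__":
    P=[Q0]+[np.array(x) for x in([1.498,.606,-.2,1.526,.131,1.194,-.132],[1.06,.92,.48,1.1,-.41,1.42,-.32],[-.02,1.,1.27,1.43,-.87,1.47,-.52],[-.161,1.005,1.314,1.447,-.867,1.486,-.549])]
    for a,b in zip(P,P[1:]):
        print("->",b)
        for t in(.2,.4,.6,.8,1):q=a+t*(b-a);print(*comp(q),skel(q)[[1,3,5]].round(2).tolist())
    print("ik line back")
    q=P[-1]
    for x,y,z,yw in((.582,-.2755,.2,-7.5),(.5,-.38,.2,-7.5),(.4,-.5,.2,-15),(.3,-.6,.2,-30),(.2,-.66,.2,-45),(.12,-.66,.2,-60)):
        q,e,c=solve((x,y,z),D(yw),-.12,q,hi=.2,ws=.005);print(q.round(3).tolist(),round(e,3),*comp(q))
E
python3 man.py
```

```text
-> [ 1.498  0.606 -0.2    1.526  0.131  1.194 -0.132]
[0.19, 0.19, 0.058, 0.078, 0.078] [0.646, 0.487, 0.487, 0.248] [[0.03, -0.29, 0.74], [0.14, -0.61, 0.58], [0.14, -0.6, 0.22]]
[0.189, 0.189, 0.072, 0.093, 0.093] [0.645, 0.491, 0.491, 0.245] [[0.03, -0.3, 0.74], [0.13, -0.62, 0.56], [0.12, -0.6, 0.2]]
[0.188, 0.188, 0.086, 0.11, 0.11] [0.644, 0.487, 0.487, 0.243] [[0.03, -0.31, 0.73], [0.12, -0.63, 0.55], [0.11, -0.6, 0.19]]
[0.188, 0.188, 0.1, 0.127, 0.127] [0.643, 0.483, 0.483, 0.243] [[0.02, -0.32, 0.73], [0.11, -0.64, 0.53], [0.09, -0.59, 0.18]]
[0.188, 0.188, 0.112, 0.145, 0.145] [0.642, 0.481, 0.481, 0.245] [[0.02, -0.33, 0.72], [0.1, -0.64, 0.52], [0.08, -0.59, 0.16]]
-> [ 1.06  0.92  0.48  1.1  -0.41  1.42 -0.32]
[0.148, 0.148, 0.104, 0.168, 0.168] [0.6, 0.459, 0.459, 0.228] [[0.05, -0.35, 0.7], [0.11, -0.68, 0.5], [0.1, -0.6, 0.15]]
[0.107, 0.107, 0.089, 0.192, 0.192] [0.555, 0.436, 0.436, 0.213] [[0.09, -0.38, 0.67], [0.13, -0.71, 0.49], [0.12, -0.63, 0.14]]
[0.063, 0.063, 0.067, 0.21, 0.21] [0.508, 0.412, 0.412, 0.201] [[0.13, -0.39, 0.65], [0.15, -0.73, 0.48], [0.15, -
[... 1658 characters left out ...]
 0.972, 1.31, 1.414, -0.832, 1.513, -0.575] 0.0 [0.119, 0.103, 0.103, 0.295, 0.295] [0.437, 0.061, 0.061, 0.061]
[0.014, 0.948, 1.31, 1.473, -0.804, 1.461, -0.365] 0.0 [0.123, 0.107, 0.107, 0.248, 0.248] [0.37, 0.1, 0.1, 0.1]
[0.267, 0.96, 1.31, 1.443, -0.809, 1.464, -0.265] 0.0 [0.116, 0.098, 0.098, 0.192, 0.192] [0.286, 0.18, 0.182, 0.127]
[0.523, 0.999, 1.31, 1.343, -0.84, 1.522, -0.342] 0.0 [0.118, 0.099, 0.099, 0.141, 0.141] [0.253, 0.251, 0.297, 0.139]
[0.726, 1.023, 1.31, 1.273, -0.865, 1.565, -0.452] 0.0 [0.116, 0.098, 0.098, 0.127, 0.127] [0.281, 0.292, 0.404, 0.209]
[0.825, 1.004, 1.31, 1.329, -0.856, 1.553, -0.572] 0.0 [0.101, 0.085, 0.085, 0.14, 0.14] [0.309, 0.321, 0.461, 0.248]
```

```bash
python3 - <<'E'
from h import *
for c in("top","side"):
    d=np.load(c+"0.npz")['d'];m=np.ones_like(d,bool);r,k=np.nonzero(m&(d>0));P=deproj(c,m,d)
    s=(P[:,0]>.55)&(P[:,0]<.8)&(P[:,1]>-.55)&(P[:,1]<-.15)&(P[:,2]>.3)
    print(c,s.sum())
    for i in np.nonzero(s)[0][::max(1,s.sum()//12)]:print(k[i],r[i],P[i].round(2))
E
cat > rrt5.py <<'E'
from rrt4 import *
import rrt3,rrt as RR
def score2(q):
    L=links(q,9)
    return min([np.minimum(boxd(P,[-.03,-.022,.665],[LEN+.03,.022,.76]),boxd(P,[.28,-.057,.655],[LEN+.03,.057,.70])).min() for P in L]+[TR.query(L[4])[0].min()+.01,L[4][:,0].min()+.08,L[4][-1,2]-.1+.08,L[3][0,2]-.33+.08])
RR.score=score2
if __name__=="__main__":
    q1=np.array([1.498,.606,-.2,1.526,.131,1.194,-.132]);best=None
    for qg in(np.array([.726,1.023,1.31,1.273,-.865,1.565,-.452]),np.array([.523,.999,1.31,1.343,-.84,1.522,-.342])):
        th=min(.085,score2(qg)-.002,score2(q1)-.002);print(score2(q1),score2(qg))
        with ProcessPoolExecutor(4) as ex:
            for P in ex.map(j4,[(q1,qg,s,th) for s in range(16)]):
                if P is None:continue
                c=sum(np.abs(np.diff(P,axis=0)).max(1))+.3*len(P);print(len(P),c.round(2),end=" ")
                if best is None or c<best[0]:best=(c,P)
    print();P=[Q0]+list(best[1]);np.save("path.npy",P)
    for a,b in zip(P,P[1:]):
        print(b.round(3).tolist(),"min",round(min(score2(a+t*(b-a)) for t in np.linspace(0,1,40)),3))
        for t in(.33,.67,1):print("   ",skel(a+t*(b-a))[[1,3,5]].round(2).tolist())
E
time timeout 300 python3 rrt5.py
```

```text
top 24971
444 0 [ 0.8  -0.34  0.36]
571 10 [ 0.65 -0.4   0.56]
446 21 [ 0.8  -0.36  0.32]
542 31 [ 0.64 -0.38  0.54]
467 42 [ 0.66 -0.33  0.48]
562 52 [ 0.65 -0.42  0.49]
638 62 [ 0.63 -0.49  0.51]
478 73 [ 0.65 -0.36  0.43]
498 83 [ 0.64 -0.38  0.43]
488 93 [ 0.65 -0.38  0.38]
589 103 [ 0.62 -0.48  0.43]
606 116 [ 0.62 -0.52  0.4 ]
609 147 [ 0.6  -0.54  0.36]
side 6745
154 0 [ 0.8  -0.34  0.44]
172 4 [ 0.77 -0.35  0.43]
180 8 [ 0.76 -0.35  0.42]
204 12 [ 0.71 -0.33  0.42]
244 16 [ 0.67 -0.42  0.38]
160 21 [ 0.8  -0.34  0.4 ]
231 25 [ 0.7  -0.43  0.36]
212 30 [ 0.7  -0.33  0.39]
226 35 [ 0.68 -0.32  0.38]
192 41 [ 0.75 -0.34  0.37]
210 47 [ 0.71 -0.33  0.36]
206 54 [ 0.72 -0.33  0.35]
172 76 [ 0.8  -0.34  0.3 ]
0.11335093818713855 0.09763725230308079
7 7.5 8 7.12 5 3.11 6 4.82 9 7.13 8 4.89 5 3.26 10 6.82 9 6.39 8 8.18 5 3.26 9 4.3 8 7.22 9 7.76 6 4.1 7 7.49 0.11335093818713855 0.09933730586636583
10 7.49 6 4.95 6 3.45 8 4.09 8 3.97 8 5.83 6 3.37 8 6.1 8 5.69 8 9.05 6 3.94 6 3.33 12 8.42 8 7.17 7 4.45 7 4.09 
[1.498, 0.606, -0.2, 1.526, 0.131, 1.194, -0.132] min 0.047
    [[0.03, -0.
[... 581 characters left out ...]
.13, -0.45, 0.59], [0.13, -0.81, 0.47], [0.11, -0.67, 0.14]]
    [[0.13, -0.45, 0.58], [0.14, -0.82, 0.47], [0.12, -0.67, 0.14]]
[1.176, 0.987, 0.462, 0.958, -0.324, 1.71, -0.325] min 0.086
    [[0.15, -0.45, 0.57], [0.15, -0.82, 0.46], [0.12, -0.67, 0.14]]
    [[0.16, -0.45, 0.57], [0.16, -0.82, 0.46], [0.13, -0.66, 0.14]]
    [[0.18, -0.45, 0.56], [0.16, -0.81, 0.46], [0.14, -0.66, 0.13]]
[0.726, 1.023, 1.31, 1.273, -0.865, 1.565, -0.452] min 0.086
    [[0.25, -0.42, 0.56], [0.19, -0.78, 0.46], [0.16, -0.65, 0.13]]
    [[0.31, -0.38, 0.55], [0.21, -0.74, 0.49], [0.18, -0.65, 0.15]]
    [[0.37, -0.33, 0.55], [0.23, -0.69, 0.54], [0.2, -0.66, 0.18]]
real	0m15.616s
user	0m53.483s
sys	0m0.120s
```

```bash
cat > ev.py <<'E'
from man import *
for b in(-.1,-.05,0,.05,.1):
    q=np.array([-.158,.972,1.31,1.414,-.832,1.513,-.575]);o=[]
    R_=route(0)
    for i,(g,y) in enumerate(R_):
        q,e,c=solve(g,y,b,q,hi=.16,ws=.01);bb,cc=comp(q);o.append((min(bb),cc[1],cc[2]))
    print(b,round(e,3));print("  beam",[float(x[0]) for x in o]);print("  cloud wrist",[x[1] for x in o])
E
python3 ev.py
```

```text
-0.1 0.0
  beam [0.147, 0.183, 0.159, 0.112, 0.095, 0.103, 0.118, 0.147, 0.141, 0.135, 0.129, 0.124, 0.094]
  cloud wrist [0.066, 0.068, 0.069, 0.136, 0.206, 0.279, 0.322, 0.295, 0.298, 0.302, 0.305, 0.301, 0.329]
-0.05 0.0
  beam [0.134, 0.171, 0.147, 0.099, 0.086, 0.095, 0.111, 0.14, 0.137, 0.134, 0.131, 0.128, 0.1]
  cloud wrist [0.08, 0.081, 0.082, 0.145, 0.216, 0.288, 0.329, 0.302, 0.304, 0.306, 0.309, 0.307, 0.334]
0 0.0
  beam [0.122, 0.16, 0.136, 0.088, 0.078, 0.087, 0.105, 0.134, 0.134, 0.134, 0.134, 0.134, 0.105]
  cloud wrist [0.095, 0.095, 0.096, 0.156, 0.226, 0.298, 0.337, 0.31, 0.31, 0.31, 0.31, 0.31, 0.337]
0.05 0.0
  beam [0.111, 0.16, 0.125, 0.077, 0.07, 0.081, 0.1, 0.13, 0.133, 0.135, 0.138, 0.141, 0.111]
  cloud wrist [0.11, 0.111, 0.111, 0.169, 0.237, 0.308, 0.336, 0.309, 0.312, 0.314, 0.312, 0.309, 0.335]
0.1 0.0
  beam [0.101, 0.16, 0.115, 0.067, 0.063, 0.075, 0.097, 0.126, 0.132, 0.137, 0.143, 0.148, 0.119]
  cloud wrist [0.126, 0.126, 0.127, 0.182, 0.248, 0.316, 0.333, 0.306, 0.311, 0.317, 0.313, 0.308, 0.334]
```

```bash
cat > go1.py <<'E'
from h import *
from man import comp,solve,D,RK,YD,skel
P=list(np.load("path.npy"))[1:]
q=np.array([.726,1.023,1.31,1.273,-.865,1.565,-.452])
for x,y,z,yw in((.3,-.6,.2,-30),(.4,-.5,.2,-15),(.5,-.38,.2,-7.5),(*RK,.175,-7.5)):
    q,e,c=solve((x,y,z),D(yw),0,q,hi=.16,ws=.01);assert e<1e-3;print(q.round(3),*comp(q));P.append(q)
for q in P:
    t0=get_state()['time'];ctrl.set_joints([float(v) for v in q]);s=get_state()
    print(round(s['time']-t0,2),s['tcp_pos'].round(3),np.linalg.norm(s['contact_force']).round(1))
    if np.linalg.norm(s['contact_force'])>15:print("STOP");break
print(s['time'],s['eef_rot'],s['qpos'].round(3))
E
python3 go1.py
```

```text
[ 0.511  0.953  1.31   1.448 -0.92   1.432 -0.266] [0.093, 0.074, 0.074, 0.121, 0.121] [0.269, 0.276, 0.326, 0.137]
[ 0.262  0.914  1.31   1.539 -0.892  1.385 -0.186] [0.093, 0.076, 0.073, 0.16, 0.16] [0.303, 0.217, 0.221, 0.125]
[ 1.000e-03  8.980e-01  1.310e+00  1.575e+00 -8.810e-01  1.365e+00
 -2.920e-01] [0.094, 0.078, 0.078, 0.211, 0.211] [0.387, 0.14, 0.14, 0.139]
[-0.188  0.953  1.31   1.561 -0.935  1.365 -0.48 ] [0.105, 0.089, 0.089, 0.27, 0.27] [0.449, 0.097, 0.097, 0.094]
0.48 [ 0.08  -0.585  0.163] 1.1
0.54 [ 0.108 -0.661  0.144] 1.2
0.25 [ 0.118 -0.669  0.143] 0.9
0.3 [ 0.137 -0.662  0.134] 0.7
0.83 [ 0.197 -0.658  0.181] 1.3
0.54 [ 0.3   -0.6    0.181] 0.9
0.62 [ 0.399 -0.501  0.181] 0.5
0.67 [ 0.499 -0.381  0.181] 1.6
0.6 [ 0.581 -0.277  0.156] 1.2
7.3333 [ 5.40544394e-04  9.97802694e-01 -6.62524758e-02 -3.18793342e-04] [-0.187  0.953  1.311  1.561 -0.934  1.365 -0.481]
```

```bash
python3 - <<'E'
from h import *
from opt import RK,YD,rot
r=rot(YD,0).as_quat()[[3,0,1,2]]
ctrl.movel([*RK,.056+.04],r,max_speed=.1)
s=get_state();print(s['time'],s['tcp_pos'],s['contact_force'])
A=[]
for c,(a,b,w,h) in(("side",(150,250,240,350)),("top",(150,260,320,420))):
    im,d=vision.grab_frame(c);A.append(cv2.resize(im[a:b,w:h],(400,400),interpolation=2))
cv2.imwrite("pics/hov.png",np.hstack(A))
E
```

```text
8.0833 [ 0.58202349 -0.27578023  0.09619163] [-0.23895206  0.41734819  0.08332818]
```

View pics/hov.png

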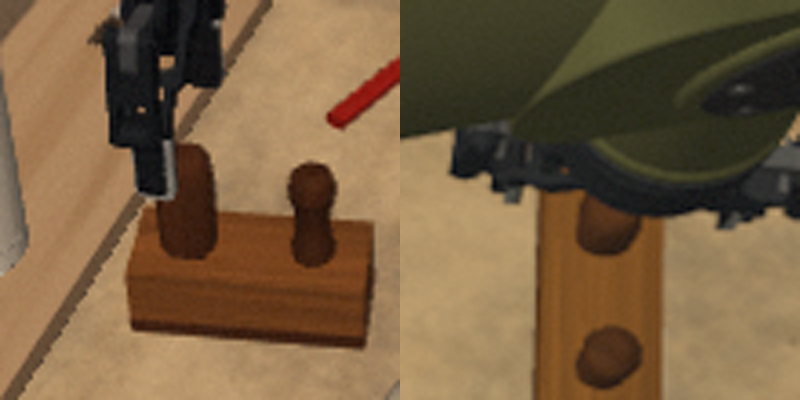

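```bash
python3 - <<'E'
from h import *
i=vision.camera_info("side")
def pr(X):return cv2.projectPoints(np.float64([X]),cv2.Rodrigues(i['R'])[0],i['t'],i['mtx'],i['dist_coeffs'])[0].ravel()
for X in((.582,-.2755,.1),(.582,-.2755,.04),(.582-.0055,-.2755+.043,.096+.013),(.511,-.273,.094)):
    u=pr(X);print(X,u,(u-[240,150])*[400/110,4])
E
```

```text
(0.582, -0.2755, 0.1) [289.445629   187.57062349] [179.80228726 150.28249395]
(0.582, -0.2755, 0.04) [291.57205251 210.48305688] [187.53473641 241.93222751]
(0.5765, -0.23250000000000004, 0.109) [288.500241   197.65755093] [176.36451273 190.63020374]
(0.511, -0.273, 0.094) [324.76409968 192.26612994] [308.23308973 169.06451974]
```

```bash
python3 - <<'E'
from h import *
for c in("side",):
    im,d=vision.grab_frame(c);m=np.zeros_like(d,bool);m[165:205,270:296]=True;P=deproj(c,m,d);r,k=np.nonzero(m&(d>0));v=im[r,k].astype(int)
    f=(P[:,1]>-.25)&(P[:,2]>.07)
    for z in(.09,.1,.11,.12,.13):
        q=P[f&(abs(P[:,2]-z-.005)<.005)]
        if len(q):print(z,len(q),q.min(0).round(4),q.max(0).round(4))
    h=(P[:,1]<-.25)&(P[:,1]>-.3)&(P[:,2]>.05)&(P[:,2]<.105);q=P[h];print("handle",q.min(0),q.max(0))
E
```

```text
0.1 1 [ 0.5862 -0.2268  0.1097] [ 0.5862 -0.2268  0.1097]
0.11 33 [ 0.5762 -0.2307  0.1101] [ 0.5978 -0.2201  0.1199]
0.12 46 [ 0.5757 -0.2316  0.1202] [ 0.5976 -0.2173  0.1296]
0.13 56 [ 0.5756 -0.2311  0.1302] [ 0.5981 -0.2177  0.1399]
handle [ 0.56981614 -0.2860147   0.05975995] [ 0.59780851 -0.26038004  0.10088027]
```

```bash
python3 - <<'E'
from h import *
from opt import RK,YD,rot
r=rot(YD,0).as_quat()[[3,0,1,2]]
x=np.array([RK[0]-.0005,RK[1]])
ctrl.movel([*x,.056],r,max_speed=.1)
s=get_state();print(s['time'],s['tcp_pos'],s['contact_force'])
ctrl.close_gripper(80);s=get_state();print(s['time'],s['width'],s['gripper_force'],s['tcp_pos'],s['contact_force'])
np.save("grasp.npy",s['tcp_pos'])
p=s['tcp_pos'];ctrl.movel([*x,.056+.05],max_speed=.1);s=get_state();print(s['time'],s['width'],s['gripper_force'],s['tcp_pos'],s['contact_force'])
E
```

```text
8.7833 [ 0.58118577 -0.27553661  0.05545459] [ 0.19681006 -0.00087609  0.62176147]
9.3667 0.023687670241559846 79.05300572980195 [ 0.58170732 -0.275776    0.05656881] [-0.826177   -0.62866735  4.23499278]
10.0167 0.02401700987475903 78.46080798190087 [ 0.58158796 -0.27523057  0.10608233] [-1.00677614  0.3874082  -0.82924949]
```

```bash
cat > go2.py <<'E'
from h import *
from man import comp,solve,D,RK
q=get_state()['qpos'];A=np.array([.5815,-.2755]);C=np.array([.537,.0218]);Q=[]
for s in(.33,.67,1):
    q,e,c=solve((*(A+s*(C-A)),.106+.0187+.002),D(-7.5+s*(-12+7.5)),0,q,hi=.16,ws=.01);assert e<1e-3;Q.append(q);print(*comp(q))
for q in Q:ctrl.set_joints([float(v) for v in q]);s=get_state();print(s['time'],s['tcp_pos'],np.linalg.norm(s['contact_force']))
ctrl.pause(.2);s=get_state();print(s['tcp_pos'],s['eef_rot'],s['width'])
im,d=vision.grab_frame("side");np.savez("side1.npz",im=im,d=d);cv2.imwrite("pics/c1.png",cv2.resize(im[270:370,230:350],(780,600),interpolation=2)[:, :])
i=vision.camera_info("side")
def pr(X):return cv2.projectPoints(np.float64(X),cv2.Rodrigues(i['R'])[0],i['t'],i['mtx'],i['dist_coeffs'])[0].reshape(-1,2)
p=s['tcp_pos'];print("exp tip",(pr([p-[0,0,.0506]])-[230,270])*[6.5,6],"cam",(pr([[*C,.037]])-[230,270])*[6.5,6])
E
python3 go2.py
```

```text
[0.098, 0.08, 0.08, 0.269, 0.269] [0.483, 0.179, 0.179, 0.129]
[0.11, 0.092, 0.084, 0.27, 0.27] [0.546, 0.275, 0.275, 0.073]
[0.166, 0.153, 0.107, 0.247, 0.247] [0.605, 0.335, 0.335, 0.07]
10.5 [ 0.56681617 -0.17581667  0.10727381] 0.23217485889196887
10.9917 [ 0.55179689 -0.07650734  0.10799044] 1.8468155773180583
11.475 [0.5373533  0.02086964 0.10817704] 1.6790005907864571
[0.53731681 0.01967499 0.10829601] [ 4.49192961e-04  9.94360372e-01 -1.06052261e-01  4.08098775e-04] 0.023821690314570734
exp tip [[396.63821208 319.63263309]] cam [[402.78255627 371.23476168]]
```

View pics/c1.png

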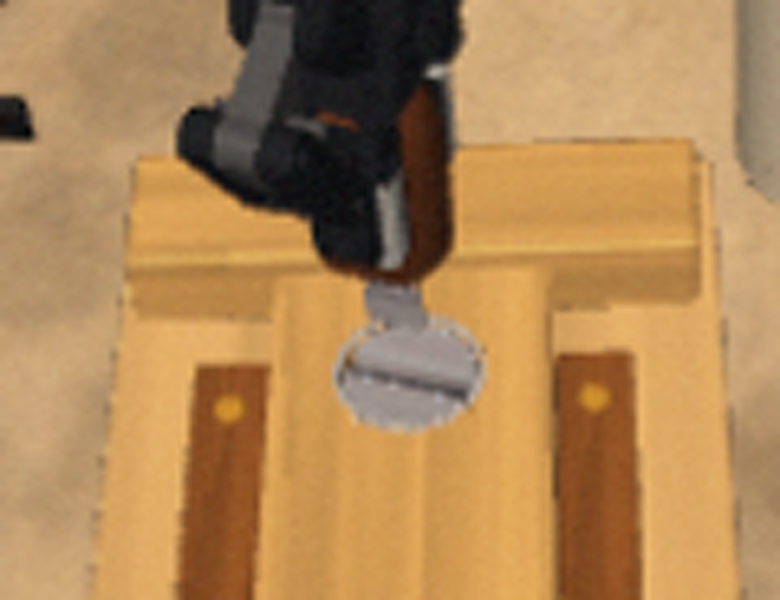

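```bash
cat > go3.py <<'E'
from h import *
from opt import rot,D
T=np.array([.5363,.0218]);r=rot(D(-12),0).as_quat()[[3,0,1,2]]
cmd=T.copy()
for k in range(2):
    ctrl.movel([*cmd,.097],r,max_speed=.06);ctrl.pause(.15);s=get_state();print(s['time'],s['tcp_pos'].round(4),s['contact_force'].round(1));cmd=cmd+(T-s['tcp_pos'][:2])*.8
F0=s['contact_force']
for z in(.092,.089,.087,.085,.083,.081):
    ctrl.movel([*cmd,z],r,max_speed=.04);s=get_state();f=s['contact_force']-F0;print(round(s['time'],2),z,s['tcp_pos'].round(4),f.round(1),s['wrist_torque'].round(2))
    if abs(f[2])>10:break
np.save("cmd.npy",[*cmd,z])
im,d=vision.grab_frame("side");cv2.imwrite("pics/c2.png",cv2.resize(im[280:350,250:334],(720,600),interpolation=2))
E
python3 go3.py
```

```text
12.2083 [0.5364 0.0217 0.0971] [ 0.4 -0.2 -1.3]
12.6083 [0.5363 0.0219 0.0971] [ 0.1 -0.1 -0.9]
12.88 0.092 [0.536  0.0218 0.0916] [-0.2  0.2 -0.1] [ 0.02 -0.   -0.01]
13.13 0.089 [0.5362 0.0218 0.0888] [ 0.8 -0.5 -0.4] [-0.01  0.01 -0.01]
13.38 0.087 [0.5362 0.0218 0.0869] [-0.3  0.5 -0.6] [ 0.01 -0.   -0.01]
13.63 0.085 [0.5362 0.0218 0.0849] [0.3 0.  0.1] [-0.01 -0.03 -0.02]
13.88 0.083 [0.5362 0.0218 0.0829] [-0.  -0.  -0.5] [-0.04  0.01  0.02]
14.13 0.081 [0.5362 0.0218 0.0809] [-0.3  0.4 -0.1] [-0.04  0.   -0.05]
```

View pics/c2.png

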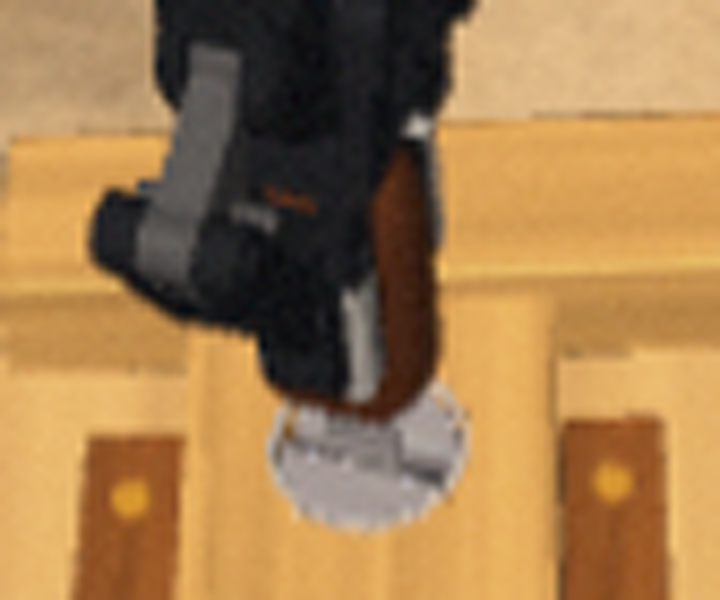

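```bash
cat > go4.py <<'E'
from h import *
from opt import rot,D
c=np.load("cmd.npy");c[2]=.0808
for y in(-24,-36,-48,-60,-70,-78,-84,-88,-91):
    ctrl.movel(list(c),rot(D(y),0).as_quat()[[3,0,1,2]],max_speed=.1);s=get_state()
    print(round(s['time'],2),y,s['tcp_pos'].round(4),s['contact_force'].round(1),s['wrist_torque'].round(2),s['qpos'][[2,6]].round(2),round(s['width'],4))
    if abs(s['wrist_torque'][2])>.7 or np.linalg.norm(s['contact_force'])>30:print("STOP");break
ctrl.pause(.3)
im,d=vision.grab_frame("side");cv2.imwrite("pics/c3.png",cv2.resize(im[280:350,240:350],(800,510),interpolation=2))
E
python3 go4.py
```

```text
14.54 -24 [0.5362 0.0214 0.0809] [-0.7 -1.5  0.7] [-0.34  0.23  0.01] [ 1.29 -1.03] 0.0239
14.9 -36 [0.5363 0.0216 0.0809] [-1.4 -1.2  0.8] [-0.3   0.17  0.1 ] [ 1.3  -1.23] 0.024
15.26 -48 [0.5364 0.0218 0.0809] [-0.  -1.7  0.4] [-0.2   0.11  0.07] [ 1.31 -1.43] 0.0244
15.62 -60 [0.5366 0.0219 0.0809] [ 0.9 -0.3  0.7] [-0.1  -0.22  0.1 ] [ 1.32 -1.63] 0.0239
15.94 -70 [0.5367 0.0219 0.0809] [2.4 0.5 0.2] [ 0.06 -0.55  0.13] [ 1.32 -1.81] 0.0242
16.23 -78 [0.5368 0.0219 0.0809] [3.8 0.2 0.5] [ 0.2  -0.95  0.08] [ 1.32 -1.94] 0.0238
16.49 -84 [0.5369 0.0219 0.0809] [4.9 1.3 0.2] [ 0.25 -1.29  0.15] [ 1.33 -2.05] 0.0235
16.74 -88 [0.5369 0.0219 0.0809] [4.7 0.4 0. ] [ 0.22 -1.38  0.15] [ 1.33 -2.12] 0.0243
16.99 -91 [0.537  0.0219 0.0809] [ 5.5  1.6 -0.5] [ 0.18 -1.4   0.05] [ 1.33 -2.17] 0.0239
```

View pics/c3.png

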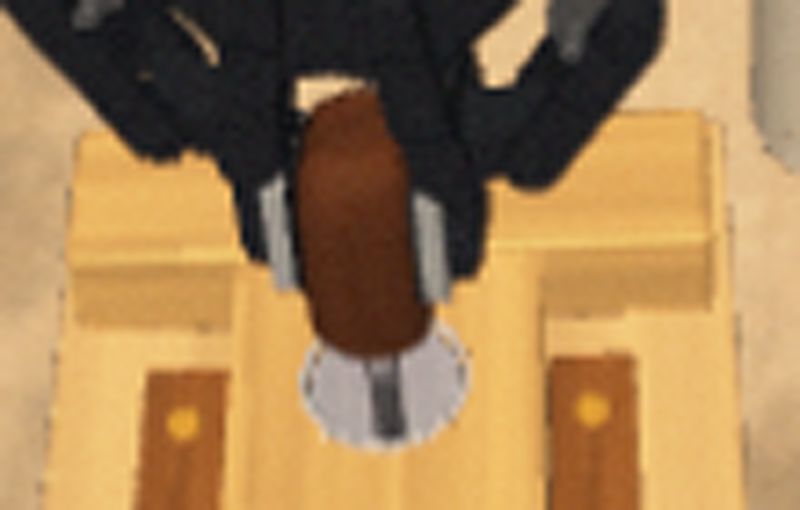

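```bash
python3 - <<'E'
from h import *
f=lambda u:[240+u[0]/7.27,280+u[1]/7.29]
for a,b in(((384,365),(391,435)),((386,385),(391,435)),((382,365),(393,435))):
    p=atz("side",[f(a),f(b)],.034);v=p[1]-p[0];y=np.degrees(np.arctan2(-v[1],-v[0]));print(p.round(4),"slot yaw",y,"cam rad",np.radians(7.5-y))
    
print(atz("side",[f((386,380))],.037))
# gap of leg: profile in the top/side depth
print(get_state()['time'])
E
```

```text
[[0.5366 0.0161 0.034 ]
 [0.5324 0.0344 0.034 ]] slot yaw -76.93403972961791 cam rad 1.4736519940415354
[[0.5354 0.0214 0.034 ]
 [0.5324 0.0344 0.034 ]] slot yaw -76.93637960746683 cam rad 1.4736928326140935
[[0.5371 0.0162 0.034 ]
 [0.532  0.0344 0.034 ]] slot yaw -74.25101754851381 cam rad 1.4268244230772293
[[0.53509986 0.02213734 0.037     ]]
17.3417
```

```bash
cat > go5.py <<'E'
from h import *
from opt import rot,D
c=np.load("cmd.npy");c[2]=.0808
for y in(-95,-99,-103):
    ctrl.movel(list(c),rot(D(y),0).as_quat()[[3,0,1,2]],max_speed=.1);s=get_state()
    print(round(s['time'],2),y,s['tcp_pos'].round(4),s['contact_force'].round(1),s['wrist_torque'].round(2),s['qpos'][[2,6]].round(2))
    if abs(s['wrist_torque'][2])>.9:print("STOP");break
ctrl.pause(.2)
# unload by turning back inside the play, then lift straight
ctrl.movel(list(c),rot(D(-92),0).as_quat()[[3,0,1,2]],max_speed=.1);s=get_state();print(s['contact_force'].round(1),s['wrist_torque'].round(2))
for z in(.088,.096,.108):
    ctrl.movel([c[0],c[1],z],max_speed=.06);s=get_state();print(round(s['time'],2),s['tcp_pos'].round(4),s['contact_force'].round(1),s['wrist_torque'].round(2))
im,d=vision.grab_frame("side");np.savez("side2.npz",im=im,d=d);cv2.imwrite("pics/c4.png",cv2.resize(im[260:370,230:350],(654,600),interpolation=2))
E
python3 go5.py
```

```text
17.59 -95 [0.537  0.0219 0.0809] [ 6.2  0.9 -0.4] [ 0.18 -1.51  0.16] [ 1.33 -2.24]
17.84 -99 [0.5372 0.0217 0.081 ] [ 6.7  0.4 -0.5] [ 0.06 -1.6   0.25] [ 1.33 -2.31]
18.09 -103 [0.5374 0.0217 0.081 ] [ 5.8  0.2 -1. ] [ 0.02 -1.69  0.3 ] [ 1.33 -2.38]
[ 6.1  0.1 -3. ] [ 0.18 -1.55  0.07]
18.9 [0.5352 0.0217 0.0877] [-0.2  1.  -0.7] [0.02 0.02 0.03]
19.18 [0.5362 0.0216 0.0963] [-0.  -0.2 -2.2] [-0.01  0.06  0.04]
19.53 [0.5365 0.0218 0.1085] [ 0.1  0.5 -0.5] [-0.02  0.04 -0.03]
```

View pics/c4.png

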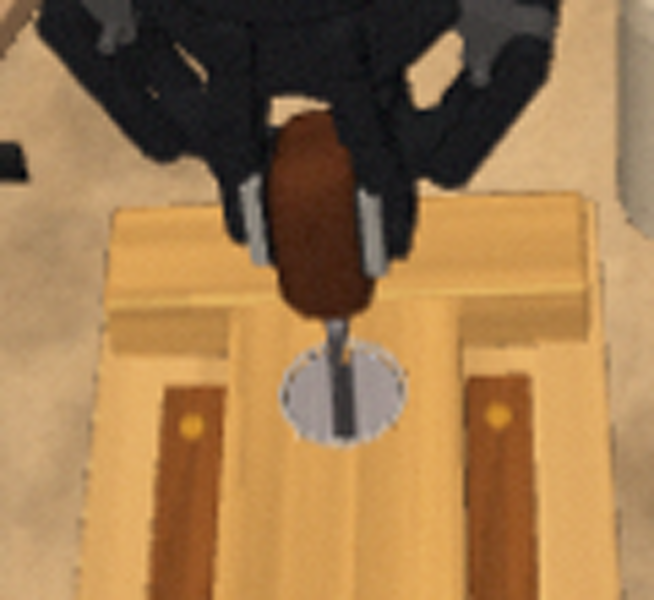

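```bash
cat > go6.py <<'E'
from h import *
from man import comp,solve,D,RK
i=vision.camera_info("side")
def pr(X):return cv2.projectPoints(np.float64(X),cv2.Rodrigues(i['R'])[0],i['t'],i['mtx'],i['dist_coeffs'])[0].reshape(-1,2)
s=get_state();p=s['tcp_pos'];S=654/120
print("tip exp",(pr([p-[0,0,.0506],p+[0,0,.0434]])-[230,260])*S)
a=atz("side",np.array([[337,362],[345,437]])/S+[230,260],.034);v=a[0]-a[1];print("cam",np.radians(7.5)-np.arctan2(v[1],v[0]))
q=s['qpos'];A=np.array([.5815,-.2757]);C=p[:2];Q=[]
for k in(.0,.35,.7,1):
    q,e,c=solve((*(C+k*(A-C)),.112+.0187),D([-50,-25,-7.5,-7.5][len(Q)]),0,q,hi=.16,ws=.01);assert e<1e-3;Q.append(q);print(*comp(q))
for q in Q:ctrl.set_joints([float(v) for v in q]);s=get_state();print(s['time'],s['tcp_pos'],np.linalg.norm(s['contact_force']))
from opt import rot
r=rot(D(-7.5),0).as_quat()[[3,0,1,2]]
ctrl.movel([*A,.112],r,max_speed=.05);ctrl.pause(.1);s=get_state();print(s['time'],s['tcp_pos'],s['eef_rot'])
im,d=vision.grab_frame("side");cv2.imwrite("pics/c5.png",cv2.resize(im[170:250,260:360],(750,600),interpolation=2))
p=s['tcp_pos'];print("tip exp",(pr([p-[0,0,.0506],[*A,.04]])-[260,170])*7.5)
E
python3 go6.py
```

```text
tip exp [[334.78692757 351.34236789]
 [308.86673818 142.86623151]]
cam 1.467498200071023
[0.164, 0.151, 0.103, 0.243, 0.243] [0.607, 0.339, 0.339, 0.074]
[0.104, 0.087, 0.08, 0.266, 0.266] [0.545, 0.27, 0.269, 0.079]
[0.096, 0.079, 0.079, 0.268, 0.268] [0.48, 0.17, 0.17, 0.135]
[0.142, 0.126, 0.126, 0.295, 0.295] [0.424, 0.095, 0.095, 0.094]
20.3167 [0.53626327 0.02187896 0.11183496] 1.9354696947676522
20.95 [ 0.55207009 -0.08209953  0.11175331] 1.5537147780508542
21.45 [ 0.56799912 -0.18589672  0.11164027] 1.724887781039312
21.9 [ 0.58179545 -0.2747861   0.11159014] 1.027375472632549
22.25 [ 0.58194415 -0.27434382  0.11201975] [-2.89552462e-04  9.97907984e-01 -6.46495627e-02  7.93928162e-05]
tip exp [[230.80823321 246.66812915]
 [238.67468975 303.24148768]]
```

View pics/c5.png

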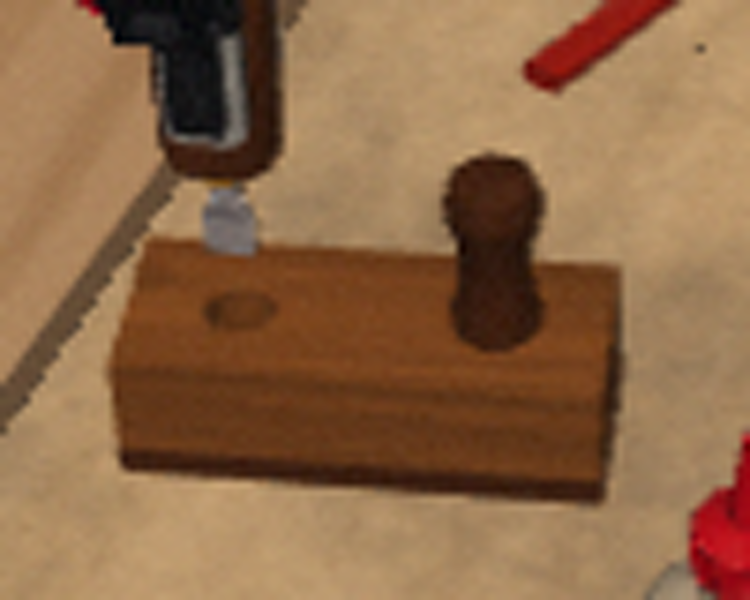

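```bash
cat > go7.py <<'E'
from h import *
from opt import rot,D
r=rot(D(-7.5),0).as_quat()[[3,0,1,2]];T=np.array([.5814,-.2749]);cmd=T.copy()
for k in range(2):
    ctrl.movel([*cmd,.098],r,max_speed=.06);ctrl.pause(.15);s=get_state();print(round(s['time'],2),s['tcp_pos'].round(4));cmd=cmd+(T-s['tcp_pos'][:2])*.8
F0=s['contact_force']
for z in(.09,.084,.078,.072,.066,.061,.0585,.0575,.0565):
    ctrl.movel([*cmd,z],r,max_speed=.05);s=get_state();f=s['contact_force']-F0;print(round(s['time'],2),z,s['tcp_pos'].round(4),f.round(1),s['wrist_torque'].round(2))
    if f[2]>8 or np.linalg.norm(f[:2])>15:break
E
python3 go7.py
```

```text
22.83 [ 0.5814 -0.2751  0.0981]
23.23 [ 0.5814 -0.2747  0.0981]
23.54 0.09 [ 0.5812 -0.2746  0.0894] [-1.2  0.5 -0. ] [-0.07  0.01  0.02]
23.81 0.084 [ 0.5812 -0.2747  0.0835] [-0.4  0.3 -0.9] [-0.03  0.02  0.01]
24.07 0.078 [ 0.5813 -0.2746  0.0776] [-0.6  0.8 -0.8] [ 0.01 -0.02 -0.02]
24.34 0.072 [ 0.5813 -0.2746  0.0715] [-0.  -0.1 -0.6] [-0.01  0.01  0.01]
24.61 0.066 [ 0.5812 -0.2747  0.0656] [-0.5 -0.3  0.8] [-0.   -0.01  0.04]
24.86 0.061 [ 0.5813 -0.2747  0.0606] [-0.5  0.4  0.1] [-0.02  0.04 -0.01]
25.11 0.0585 [ 0.5814 -0.2748  0.0584] [-1.  -0.  -0.5] [-0.    0.03 -0.02]
25.36 0.0575 [ 0.5814 -0.2748  0.0575] [-0.7  0.4  0.7] [0.01 0.   0.05]
25.61 0.0565 [ 0.5815 -0.275   0.0566] [-0.2  0.   0.6] [-0.03 -0.01  0.04]
```

Slid in freely; release, back off along the tool, and check.

```bash
cat > go8.py <<'E'
from h import *
ctrl.movel([.5814,-.2749,.0555],max_speed=.05);s=get_state();print(s['contact_force'])
ctrl.ungrasp();ctrl.pause(.2);s=get_state();print(s['time'],s['width'],s['contact_force'].round(1))
ctrl.movel([.5814,-.2749,.135],max_speed=.1);ctrl.pause(.5)
# swing the hand back towards the robot to clear the cameras' view
ctrl.set_joints([.001,.898,1.31,1.575,-.881,1.365,-.292]);ctrl.pause(.3);s=get_state();print(s['time'],s['tcp_pos'],s['contact_force'].round(1))
a,d=vision.grab_frame("side");b,d2=vision.grab_frame("top")
m=models.masks_of("side","driver_handle");P=deproj("side",m[0]['mask'],d) if m else np.zeros((1,3));print("handle z max",np.percentile(P[:,2],98),np.median(P,0))
g=models.recognise("side","glue_center");print([(x['point'],x['p']) for x in g[:2]])
A=np.hstack([cv2.resize(a[170:390,230:390],(400,550)),cv2.resize(b[180:300,150:237],(400,550))]);cv2.imwrite("pics/fin.png",A)
E
python3 go8.py
```

```text
[-1.41168373  1.0268784   7.01045939]
26.6833 0.08510444498309201 [-0.1  0.1 -0. ]
29.0417 [ 0.50053034 -0.3790906   0.18042987] [ 0.4  0.3 -0.1]
handle z max 0.10031901861760739 [ 0.57970759 -0.26454345  0.07712861]
[([359.7, 271.4], 0.75)]
```

View pics/fin.png

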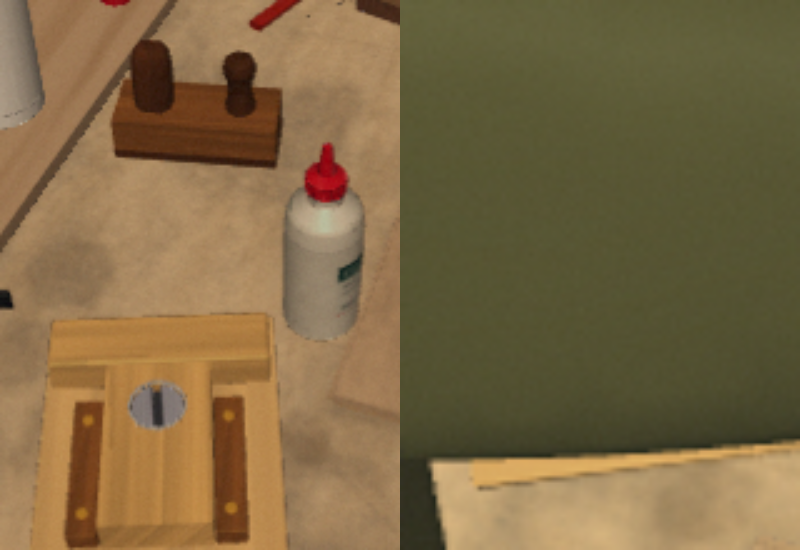

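```bash
python3 - <<'E'
from h import *
im,d=vision.grab_frame("side")
q=deproj("side",models.masks_of("side","leg_face")[0]['mask'],d);q=q[abs(q[:,2]-.039)<.003]
print("leg y before -.0356, pca; now",q.mean(0))
m=models.masks_of("side","cam_slot")[0]['mask'].astype(np.uint8);h=cv2.convexHull(np.vstack(cv2.findContours(m,0,2)[0]))
f=np.zeros_like(m);cv2.fillConvexPoly(f,h,1);f=cv2.erode(f,np.ones((3,3)));r,k=np.nonzero(f);v=cv2.cvtColor(im,6)[r,k]
s=v<cv2.threshold(v.reshape(-1,1),0,1,cv2.THRESH_OTSU)[0];p=atz("side",np.c_[k,r][s],.035)[:,:2]
w,e=np.linalg.eigh(np.cov((p-p.mean(0)).T));a=np.degrees(np.arctan2(e[1,1],e[0,1]));a=a if a<0 else a-180;print("cam",np.radians(7.5-a),s.sum())
E
```

```text
leg y before -.0356, pca; now [ 0.541832   -0.03106392  0.03805508]
cam 1.5478358061786486 53
```

Cam about 1.5 and the leg has moved about 4.5–5 mm towards the rail, against the 4–5.5 mm expected; all checks agree.

```bash
python3 -c "
from station import ticket,get_state
print(ticket.close_job(),get_state()['time'])"
```

```text
the job is handed in; nothing more can be done
the job is handed in; nothing more can be done
```

The job is handed in: by the last camera check the cam is at its stop (about 1.5 rad), the leg has moved roughly 4.5 mm (±2 mm calibration, and no gap shows) up to the rail, the driver is upright in its rack hole, and the glue bottle stands where it was; the verdict was not shown to me.

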